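# Return a slide box to the carrying rack, under its drop catch

### The job

The plywood rack of microscope-slide boxes is about to be carried to the next classroom: take the slide box that stands by itself on the bench, set it on the rack's front ledge, facing the one empty bay, and slide it in so that its own leading edge lifts the bay's drop catch. Push it fully home against the back stop, so that the steel catch falls shut behind it, then let go and come away. Keep the box upright throughout, and leave the other boxes and everything else on the bench where they are.

Things in the scene. Friction and masses are not known exactly. Their poses are not given: they have to be found in the camera images.
- slidebox_center (a point): Centre (half-way up) of the loose slide box: closed grey plastic box standing on its long edge on the bench, 97 long (its x) x 35 thick (its y) x 83 high (its z), about 0.2 kg, flat smooth sides with paper labels. Both ends are alike, either may lead. Take it by its 35 mm thickness from above.
- bay_home (a point): Where the box's centre must finally be: middle of the rack's one empty bay, 41.5 above its floor (cork liner). x points into the bay, y across the rack, z up, parallel to the rack's axes. When home the box's leading face touches the back stop at x = +48.5 from here and its trailing face is at x = -48.5, which is the rack's mouth plane.
- rack: Fixed plywood carrying rack, 245 deep x 210 wide x 169 high, four bays side by side. Origin: on the bench, mid-width, in the mouth plane, where trailing faces of boxes lie when home (rack x = 0). x points into the bays, y across, z up. Floor plate 12 thick, x = -135 to +110; bay centres y = -67.5, -22.5, +22.5, +67.5. End panels 12 thick, 169 high, x = +20 to +110. Back stop at x = +97, 40 high.
- rack_ledge (a point): Middle of the open front ledge, on its top (12 above the bench, rack x = -85). The ledge is the floor plate in front of the mouth plane, level with the bay floors, 135 deep, clear but for divider points and catch noses. Bays are 38.5 wide between plywood dividers 30 high, whose front ends taper to a point at rack x = -18 (3 mm lead-in a side; end panels likewise).
- rack_header (a point): Middle of the front lower edge of the header board, which runs across the whole front over the bays: rack x = +20 to +32, 127 to 169 above the bench. With the catches it bars an upright gripper from the last 30 mm: push there with shut fingers on the trailing face, 50 to 60 above the bay floor, the tool leaning back 30 to 45 degrees.
- catch_0 (a joint): Drop catch of the bay at rack y = -67.5 mm: steel strip 14 wide along the bay's middle, hinged at rack x = +75, 104 above the bench. Rad: 0 = dropped, grows as the nose rises, to 0.7. At 0 the nose hangs 9 below the box tops, inner face at x = -4 to -9; its outer face is a 37 degree ramp from x = -8 up to x = -31 that a box's upper edge lifts (0.11 rad, under 2 N); falls by its weight, 60 g.
- catch_1 (a joint): Drop catch of the bay at rack y = -22.5 mm: steel strip 14 wide along the bay's middle, hinged at rack x = +75, 104 above the bench. Rad: 0 = dropped, grows as the nose rises, to 0.7. At 0 the nose hangs 9 below the box tops, inner face at x = -4 to -9; its outer face is a 37 degree ramp from x = -8 up to x = -31 that a box's upper edge lifts (0.11 rad, under 2 N); falls by its weight, 60 g.
- catch_2 (a joint): Drop catch of the bay at rack y = 22.5 mm: steel strip 14 wide along the bay's middle, hinged at rack x = +75, 104 above the bench. Rad: 0 = dropped, grows as the nose rises, to 0.7. At 0 the nose hangs 9 below the box tops, inner face at x = -4 to -9; its outer face is a 37 degree ramp from x = -8 up to x = -31 that a box's upper edge lifts (0.11 rad, under 2 N); falls by its weight, 60 g.
- catch_3 (a joint): Drop catch of the bay at rack y = 67.5 mm: steel strip 14 wide along the bay's middle, hinged at rack x = +75, 104 above the bench. Rad: 0 = dropped, grows as the nose rises, to 0.7. At 0 the nose hangs 9 below the box tops, inner face at x = -4 to -9; its outer face is a 37 degree ramp from x = -8 up to x = -31 that a box's upper edge lifts (0.11 rad, under 2 N); falls by its weight, 60 g.
- box_a: Another slide box of the same make and size, already home in one of the bays with its catch down; origin at the centre of its underside. Leave it.
- box_b: Another slide box of the same make and size, already home in one of the bays with its catch down; origin at the centre of its underside. Leave it.
- box_c: Another slide box of the same make and size, already home in one of the bays with its catch down; origin at the centre of its underside. Leave it.
- beaker: Bystander: glass beaker, 68 diameter, 95 high; origin at the centre of its underside.
- dropper: Bystander: amber dropper bottle, 32 diameter, 98 high; origin at the centre of its underside.
- petri: Bystander: closed Petri dish, 93 diameter, 15 high; origin at the centre of its underside.
- coverslips: Bystander: small carton, 60 x 42 x 24; origin at the centre of its underside.
- forceps: Bystander: steel forceps, 125 long, lying flat, 8 high; origin near the middle.
- eyepiece: Bystander: spare eyepiece standing on end, 31 diameter, 49 high; origin at the centre of its underside.

How it is judged:
By the outcome, as a careful person would: the job done as asked, in the order asked, and still so for the second after the job is handed in, with the robot touching nothing.
It also fails if it takes over 54 s, if anything falls off the work surface, if the arm or the gripper's body presses on something with over 40 N, if the wrist force passes 120 N, or if a joint passes its speed limit or range.

### The arm

A 7-joint arm with a two-finger parallel gripper is mounted at the origin on the work surface. World frame = base frame: x ahead of the robot, y to its left, z up, the work surface at z = 0. Lengths are in mm, angles in rad, forces in N, time in s.
With the tool pointing down it reaches from about 400 to 850 mm from the base axis. Payload 4.5 kg.
Tool frame: the origin (TCP) lies at the very end of the fingers, on their centre line; the grasp point (between the pads) lies 19 mm behind it (env.hold_point_z is the z of the grasp point in the tool frame, in mm); z points along the fingers, y is the line along which they close (so a half turn about z gives the same grasp; the last joint's range is limited). The gripper opens to 85 mm and grips with 20 to 120 N. Pads are 22 mm wide; open, the fingers measure 114 mm over their backs; the gripper's body (76 mm by 85 mm) begins 54 mm behind the grasp point. The pads swing forward as they close: fully open they stand 13 mm farther back than shut.
Start: joints at [-1.131, 0.689, -0.195, 1.565, 0.157, 0.902, -0.215], TCP at [246.705, 574.277, 199.517] pointing down, gripper open.
Joint ranges: [-3.01, 3.01], [-0.46, 2.08], [-1.47, 1.51], [0.13, 2.56], [-1, 4.14], [0.04, 2.09], [-2.66, 2.66]. Speed limits (rad/s): [2.57, 2.57, 3.14, 3.14, 3.14, 3.14, 3.14].

### API

Orientations are given as a unit quaternion [w, x, y, z].
In Python, from workcell import monitor, vision, env gives the robot as it stands.
- The arm moves only by the tool drive_tool, never from a script. Its argument "commands" is a list of rows, each a list of 7 numbers: the shift along the tool's x, y, z as a fraction of full scale, then the turn, a rotation vector about the tool's x, y, z as a fraction of full scale, then the closure, from -1 (fully open) to 1 (shut). In form: [[dx, dy, dz, ax, ay, az, hand], ...]. A call has 1 to 12 rows; each row is the pose to reach, as a shift and turn from the pose commanded when the call began, along the tool's axes at that moment, turning the shorter way round; what a row does not reach only later rows make up. Full scale, the value 1, is 10 cm for a shift and pi rad for a turn. A row lasts 1/10 s, in which the tool goes at most 50 mm and 8.59 degrees, less where a joint would pass 70% of its speed; a pose out of reach is approached as far as the arm can. A call with a number of a shift or a turn outside -1 to 1 is refused whole. A call with a gripper value outside its range is refused whole. The fingers move at their own pace and stop on an object; "newtons" is the grip in N (left out, the last holds). Time passes only in rows, so rows that repeat a pose let the fingers close. It gives the time, the measured TCP pose, the force, the opening and the grip force at its end, in the units of the state.
- monitor.sense(): the state, without advancing time (a new reading comes with each control period).
- vision.grab_frame(name): name is "scene" or "top"; returns the picture (384x512x3 uint8, blue, green, red); there is no depth.
- vision.camera_params(name): a dict with "fx", "fy", "cx", "cy" (pixels), "k1" (the pictures are not rectified: a ray, as slopes to the right and down, at radius r is drawn at 1 + k1 r^2 times it, then the intrinsics apply), "T" (4x4, takes a point from camera to world coordinates). Camera axes: x right, y down, z forward; pixel columns grow to the right and rows downward; lengths in mm; the calibration is good to about 2 mm. A picture is of the moment at which its call begins. camera_params takes no time and is no camera call.
- env.job_done(): hands the job in; it is judged then, once.
The state is a dict: "time_s": time; "qpos": joint angles; "joint_vel": joint speeds; "tau": joint torques, N m; "ee_pos": TCP position; "orientation": TCP orientation; "force": force on the tool from outside, world axes, zero at the start; "moment": the same for the moment, N m; "width": finger opening in mm; "grasp_force": force on a finger pad.
Only numpy, scipy, OpenCV 4.12 (cv2) and the standard library are available. Lean on these libraries where they do the work, as an engineer would, in place of code of your own. Each camera call takes 0.05 s, during which the arm holds its last target. There are 200 camera calls.

## Working session

There is one attempt and no reset: what is moved stays moved. The work goes in short steps, Python scripts to look and compute and a tool call to move; the robot and the scene stay as the last step left them, time stands still between calls to the robot, and variables do not carry over. Pictures are saved under pics/ and viewed, at most 10 in all, crops included, and the job is handed in when it is done.

Besides the shell and the picture viewer there is one more tool, called as a command line: name --pt "numbers of a row" for each row, then --argument value for the rest. drive_tool: Moves the arm, as the interface text tells. Its arguments: {"type":"object","properties":{"commands":{"type":"array","items":{"type":"array","items":{"type":"number"}}},"newtons":{"type":"number"}},"required":["commands"]}

```bash
mkdir -p pics; ls; cat > h.py <<'E'
import numpy as np, cv2
from workcell import monitor, vision, env
from scipy.spatial.transform import Rotation as R
def ray(cam,px):
    c=vision.camera_params(cam); d=np.array([(px[0]-c['cx'])/c['fx'],(px[1]-c['cy'])/c['fy']])
    u=d.copy()
    for _ in range(20): u=d/(1+c['k1']*(u@u))
    T=np.array(c['T']); return T[:3,3],T[:3,:3]@np.array([u[0],u[1],1])
def onz(cam,px,z):
    o,d=ray(cam,px); return o+d*(z-o[2])/d[2]
def proj(cam,p):
    c=vision.camera_params(cam); T=np.array(c['T']); q=T[:3,:3].T@(np.array(p,float)-T[:3,3]); u=q[:2]/q[2]
    u=u*(1+c['k1']*(u@u)); return np.array([u[0]*c['fx']+c['cx'],u[1]*c['fy']+c['cy']])
def tool():
    s=monitor.sense(); q=s['orientation']; return np.array(s['ee_pos']),R.from_quat([q[1],q[2],q[3],q[0]])
E
python3 - <<'E'
from h import *
for n in ("scene","top"):
    f=vision.grab_frame(n); cv2.imwrite(f'pics/{n}0.png',f); cv2.imwrite(f'pics/{n}0b.png',cv2.resize(f,(800,600),interpolation=cv2.INTER_CUBIC))
    c=vision.camera_params(n); print(n,c)
print(monitor.sense(), env.hold_point_z)
E
```

```text
pics
scene {'fx': 437.7790666299267, 'fy': 437.7790666299267, 'cx': 255.39554903692874, 'cy': 181.2307877431351, 'k1': -0.05278767983035998, 'T': array([[ 1.68034367e-01,  7.33884627e-01, -6.58162446e-01,
         1.26381812e+03],
       [ 9.85758687e-01, -1.29599705e-01,  1.07162155e-01,
        -9.07018665e+01],
       [-6.65300053e-03, -6.66796273e-01, -7.45210351e-01,
         9.26543497e+02],
       [ 0.00000000e+00,  0.00000000e+00,  0.00000000e+00,
         1.00000000e+00]])}
top {'fx': 490.24851959767886, 'fy': 490.24851959767886, 'cx': 250.32159418154168, 'cy': 193.38451100355226, 'k1': -0.08410424460726303, 'T': array([[ 3.43316029e-03, -9.89482743e-01,  1.44610219e-01,
         3.19955426e+02],
       [-9.99979827e-01, -4.16984607e-03, -4.79149884e-03,
         2.83727261e+01],
       [ 5.34410777e-03, -1.44590852e-01, -9.89477097e-01,
         1.44267040e+03],
       [ 0.00000000e+00,  0.00000000e+00,  0.00000000e+00,
         1.00000000e+00]])}
{'time_s': 0.1, 'qpos': array([-1.13124158,  0.68990603, -0.19455315,  1.5662567 ,  0.15731052,
        0.90252097, -0.21510769]), 'joint_vel': array([-3.85274616e-04, -4.61506272e-03, -1.52663219e-05, -2.89404822e-03,
        1.30691848e-03, -2.57669899e-04, -2.46029153e-05]), 'tau': array([-3.00257016e-03, -5.40604019e+01, -1.27124358e+00, -1.58985186e+01,
        9.43263847e-03,  4.42492761e-03, -7.89875855e-06]), 'ee_pos': array([246.4696013 , 573.63979032, 198.75700834]), 'orientation': array([-1.14494202e-04,  2.01438140e-01,  9.79500871e-01, -8.40461758e-04]), 'force': array([-0.57618526, -0.15445927, -0.42841498]), 'moment': array([-0.00423844,  0.02399263,  0.00891823]), 'grasp_force': 0.0, 'width': 85.24637147297656} -18.700000000000003
```

View pics/scene0b.png

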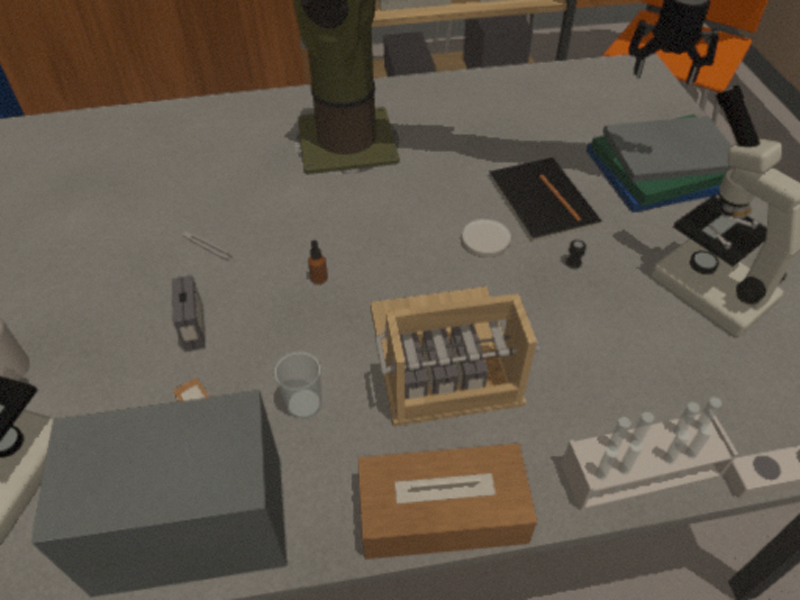

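View pics/top0b.png

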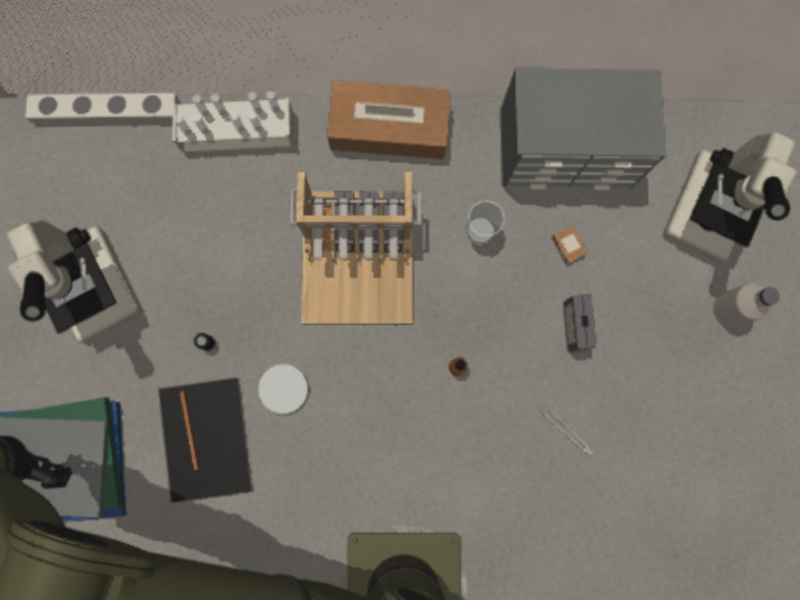

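The scene view shows the rack at about (455,350) with its mouth toward the robot and its right-hand bay (+y) empty. The loose box is at (187,312) in that view and (580,323) in the top view. Next I'll take one composite crop for corner pixels.

```bash
python3 - <<'E'
from h import *
t=cv2.imread('pics/top0.png'); s=cv2.imread('pics/scene0.png')
def crop(im,x,y,w,h,k): 
    c=cv2.resize(im[y:y+h,x:x+w],None,fx=k,fy=k,interpolation=cv2.INTER_CUBIC)
    for i in range(0,w,10): cv2.putText(c,str(x+i),(i*k,8),0,.28,(0,255,255),1); cv2.line(c,(i*k,10),(i*k,14),(0,255,255),1)
    for i in range(0,h,10): cv2.putText(c,str(y+i),(0,i*k+4),0,.28,(0,255,255),1)
    return c
a=crop(t,350,180,40,50,6); b=crop(t,180,105,100,108,5)[:, :]; c=crop(s,100,170,40,60,5)
H=600; out=np.zeros((H,800,3),np.uint8)
out[:300,:240]=a; out[:540,250:750]=b; out[300:600,:200]=c
cv2.imwrite('pics/c1.png',out)
E
```

```text
(no output)
```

View pics/c1.png

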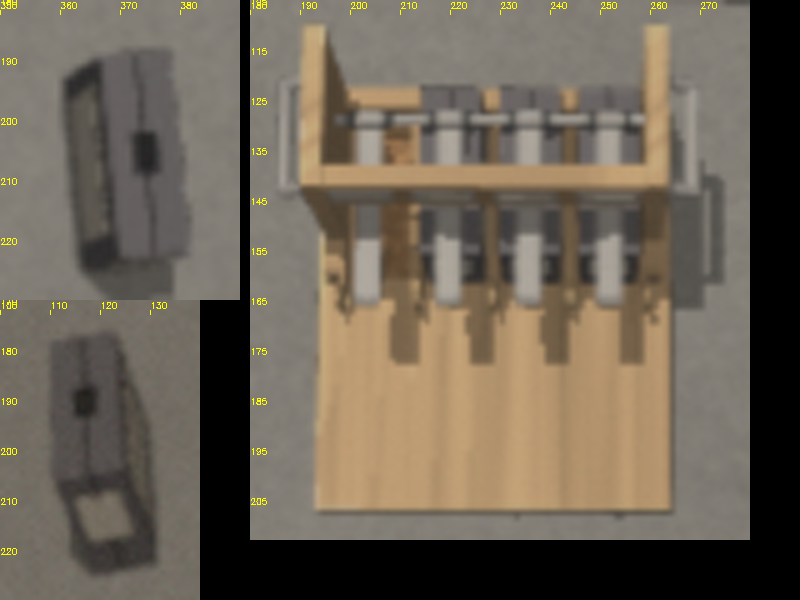

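```bash
python3 - <<'E'
from h import *
np.set_printoptions(precision=1,suppress=True)
B=np.array([onz('top',p,83) for p in [(366.5,188.7),(378.2,187.5),(380.8,222.5),(369.2,223.2)]])
S=np.array([onz('scene',p,83) for p in [(109.9,177.9),(123.1,176.1),(124.5,203.9),(111.1,205.9)]])
for b in(B,S):
    print(b,b.mean(0),[np.linalg.norm(b[i]-b[(i+1)%4]) for i in range(4)])
d=B[0]+B[1]-B[2]-B[3]; print('yaw top',np.degrees(np.arctan2(d[1],d[0])))
d=S[2]+S[3]-S[0]-S[1]; print('yaw scene',np.degrees(np.arctan2(d[1],d[0])))
L=np.array([onz('top',p,12) for p in [(192.7,206.7),(263.3,206.7),(193.1,164.5),(263.6,164.5)]])
print(L,np.linalg.norm(L[0]-L[1]))
# header top edges z=169 front: left/right endpanel inner/outer; 
H=np.array([onz('top',p,169) for p in [(189.7,141.7),(263.7,141.7),(189.7,109.7),(263.3,109.7)]]);print(H)
# catches centers in top
for u in (203,219,235,251): print(onz('top',(u,164),87))
E
```

```text
[[ 533.4 -306.3   83. ]
 [ 537.  -339.8   83. ]
 [ 437.8 -343.9   83. ]
 [ 435.8 -311.    83. ]] [ 486.  -325.2   83. ] [np.float64(33.771281139167904), np.float64(99.2869299905151), np.float64(32.99030397254312), np.float64(97.73106495680182)]
[[ 440.8 -343.8   83. ]
 [ 440.4 -309.4   83. ]
 [ 536.8 -303.    83. ]
 [ 537.5 -336.    83. ]] [ 488.9 -323.1   83. ] [np.float64(34.393375400200355), np.float64(96.64817189937484), np.float64(33.00871464054617), np.float64(97.07032869305147)]
yaw top 2.5483288589440414
yaw scene 4.216447311198552
[[488.8 190.7  12. ]
 [489.7 -16.8  12. ]
 [615.2 192.1  12. ]
 [616.1 -17.8  12. ]] 207.5097181789255
[[644.9 184.6 169. ]
 [645.7 -13.  169. ]
 [733.9 186.8 169. ]
 [734.6 -12.1 169. ]]
[601.3 155.6  87. ]
[601.5 110.4  87. ]
[601.6  65.3  87. ]
[601.8  20.2  87. ]
```

Box top in both views: centre about (487.5, -324), yaw about 3.3°, size about 97 x 33, which matches the given dimensions. The rack origin is about (624.5, 87.3) with yaw about 0.2°. The empty bay is +67.5, so y is about 155. Now I'll move across.

drive_tool --pt "-1 -1 0 0 0 0 -1" --pt "-1 -1 0 0 0 0 -1" --pt "-1 -1 0 0 0 0 -1" --pt "-1 -1 0 0 0 0 -1"

```text
time_s: 0.5
ee_pos: [302.7, 435.0, 198.9]
orientation: [0.001, 0.206, 0.979, -0.004]
force: [0.5, -0.8, 0.8]
width: 85.4
grasp_force: 0.0
```

drive_tool --pt "-1 -1 0 0 0 0 -1" --pt "-1 -1 0 0 0 0 -1" --pt "-1 -1 0 0 0 0 -1" --pt "-1 -1 0 0 0 0 -1"

```text
time_s: 0.9
ee_pos: [353.7, 304.4, 199.0]
orientation: [0.0, 0.206, 0.978, -0.003]
force: [0.6, 0.4, -0.8]
width: 85.3
grasp_force: 0.0
```

drive_tool --pt "-1 -1 0 0 0 0 -1" --pt "-1 -1 0 0 0 0 -1" --pt "-1 -1 0 0 0 0 -1" --pt "-1 -1 0 0 0 0 -1"

```text
time_s: 1.3
ee_pos: [405.7, 174.3, 199.1]
orientation: [0.0, 0.207, 0.978, -0.002]
force: [1.0, 0.9, 0.2]
width: 85.0
grasp_force: 0.0
```

drive_tool --pt "-1 -1 0 0 0 0 -1" --pt "-1 -1 0 0 0 0 -1" --pt "-1 -1 0 0 0 0 -1" --pt "-1 -1 0 0 0 0 -1"

```text
time_s: 1.7
ee_pos: [458.5, 43.7, 199.2]
orientation: [0.001, 0.206, 0.978, -0.001]
force: [0.1, 0.9, 0.1]
width: 85.3
grasp_force: 0.0
```

drive_tool --pt "-0.44 -1 0 0 0 0 -1" --pt "-0.44 -1 0 0 0 0 -1" --pt "-0.44 -1 0 0 0 0 -1" --pt "-0.44 -1 0 0 0 0 -1"

```text
time_s: 2.1
ee_pos: [457.5, -60.9, 199.3]
orientation: [-0.0, 0.203, 0.979, 0.0]
force: [0.0, 0.2, 0.5]
width: 85.3
grasp_force: 0.0
```

drive_tool --pt "-0.44 -1 0 0 0 0 -1" --pt "-0.44 -1 0 0 0 0 -1" --pt "-0.44 -1 0 0 0 0 -1" --pt "-0.44 -1 0 0 0 0 -1"

```text
time_s: 2.5
ee_pos: [459.0, -169.0, 199.3]
orientation: [0.0, 0.202, 0.979, 0.0]
force: [0.5, 0.3, 0.6]
width: 86.0
grasp_force: 0.0
```

drive_tool --pt "-0.44 -1 0 0 0 0 -1" --pt "-0.44 -1 0 0 0 0 -1" --pt "-0.44 -1 0 0 0 -0.147 -1" --pt "-0.44 -1 0 0 0 -0.147 -1" --pt "-0.44 -1 0 0 0 -0.147 -1" --pt "-0.44 -1 0 0 0 -0.147 -1" --pt "-0.44 -1 0 0 0 -0.147 -1" --pt "-0.44 -1 0 0 0 -0.147 -1"

```text
time_s: 3.3
ee_pos: [459.9, -277.2, 199.5]
orientation: [0.0, -0.028, 1.0, 0.0]
force: [0.5, -0.1, -0.2]
width: 85.4
grasp_force: 0.0
```

```bash
python3 - <<'E'
from h import *
p,r=tool(); print(p,r.as_matrix().round(3)); print(monitor.sense()['qpos'])
tgt=np.array([464,-325.4,43]); print(r.inv().apply(tgt-p)); 
a=vision.grab_frame('top'); b=vision.grab_frame('scene')
k=4
A=cv2.resize(a[150:280,320:420],None,fx=k,fy=k); B=cv2.resize(b[100:240,70:170],None,fx=k,fy=k)
out=np.zeros((560,800,3),np.uint8); out[:520,:400]=A; out[:560,400:]=B; cv2.imwrite('pics/c2.png',out)
E
```

```text
[ 459.9170088  -277.21309416  199.54479236] [[-0.998 -0.056  0.   ]
 [-0.056  0.998  0.001]
 [-0.     0.001 -1.   ]]
[ 0.72739516  0.59772461 -0.43926769  1.82370716  0.34086266  0.79526966
  1.74036895]
[ -1.33445059 -48.4309868  156.51702618]
```

View pics/c2.png

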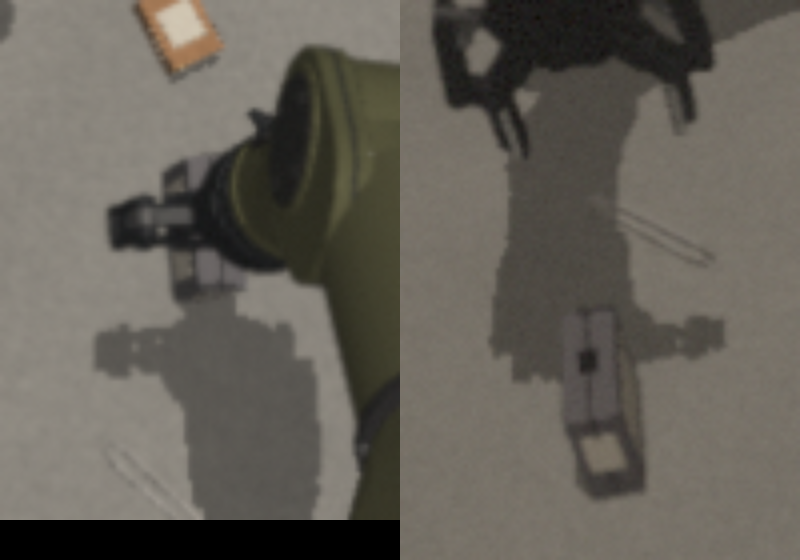

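The box stands untouched below the gripper: the fingers straddle y, and the box is about 48 mm toward -y. I'll centre over it, then descend.

drive_tool --pt "-0.01 -0.48 0 0 0 0 -1" --pt "-0.01 -0.48 0 0 0 0 -1" --pt "-0.01 -0.48 0.3 0 0 0 -1" --pt "-0.01 -0.48 0.6 0 0 0 -1" --pt "-0.01 -0.48 0.8 0 0 0 -1" --pt "-0.01 -0.48 0.8 0 0 0 -1"

```text
time_s: 4.0
ee_pos: [460.8, -325.8, 117.0]
orientation: [-0.003, -0.028, 1.0, 0.001]
force: [-0.1, 0.1, 0.2]
width: 85.6
grasp_force: 0.0
```

drive_tool --pt "0 0 0.2 0 0 0 -1" --pt "0 0 0.4 0 0 0 -1" --pt "0 0 0.6 0 0 0 -1" --pt "0 0 0.76 0 0 0 -1" --pt "0 0 0.76 0 0 0 -1" --pt "0 0 0.76 0 0 0 -1"

```text
time_s: 4.6
ee_pos: [463.7, -327.1, 44.5]
orientation: [0.001, -0.028, 1.0, -0.0]
force: [-0.3, 0.8, 0.4]
width: 85.4
grasp_force: 0.0
```

drive_tool --pt "0 0 0 0 0 0 1" --pt "0 0 0 0 0 0 1" --pt "0 0 0 0 0 0 1" --pt "0 0 0 0 0 0 1" --pt "0 0 0 0 0 0 1" --pt "0 0 0 0 0 0 1" --pt "0 0 0 0 0 0 1" --pt "0 0 0 0 0 0 1" --pt "0 0 0 0 0 0 1" --pt "0 0 0 0 0 0 1" --newtons 50

```text
time_s: 5.6
ee_pos: [463.2, -326.8, 44.3]
orientation: [0.0, -0.028, 1.0, -0.0]
force: [-0.9, 0.4, 5.6]
width: 33.4
grasp_force: 49.6
```

drive_tool --pt "0 0 -0.1 0 0 0 1" --pt "0 0 -0.3 0 0 0 1" --pt "0 0 -0.6 0 0 0 1" --pt "0 0 -0.9 0 0 0 1" --pt "0 0 -1 0 0 0 1" --pt "0 0 -1 0 0 0 1" --newtons 60

```text
time_s: 6.2
ee_pos: [463.6, -327.3, 144.8]
orientation: [0.001, -0.028, 1.0, -0.001]
force: [0.2, -0.2, -2.5]
width: 32.6
grasp_force: 60.0
```

drive_tool --pt "-0.05 0.1 -0.2 0 0 0 1" --pt "-0.1 0.4 -0.25 0 0 0.017 1" --pt "-0.2 0.7 -0.25 0 0 0.017 1" --pt "-0.2 1 -0.25 0 0 0.017 1" --pt "-0.2 1 -0.25 0 0 0.017 1"

```text
time_s: 6.7
ee_pos: [476.5, -219.6, 167.1]
orientation: [-0.002, -0.005, 1.0, 0.002]
force: [-0.3, 0.1, -2.7]
width: 32.2
grasp_force: 60.3
```

```bash
python3 - <<'E'
from h import *
p,r=tool(); print(p,r.as_matrix().round(4)); print(monitor.sense()['qpos'])
print(r.inv().apply(np.array([515,155,165])-p))
b=vision.grab_frame('scene'); c=proj('scene',p).astype(int); x,y=max(c[0]-75,0),max(c[1]-80,0); print(x,y)
cv2.imwrite('pics/c3.png',cv2.resize(b[y:y+150,x:x+150],None,fx=4,fy=4))
E
```

```text
[ 476.4648614  -219.59329526  167.06573664] [[-0.9999 -0.0106 -0.0033]
 [-0.0107  0.9999  0.0048]
 [ 0.0033  0.0048 -1.    ]]
[ 0.59187943  0.62665588 -0.39749579  1.89065217  0.35478785  0.69834858
  1.56802126]
[-42.53085523 374.14779559   3.73020561]
76 78
```

View pics/c3.png

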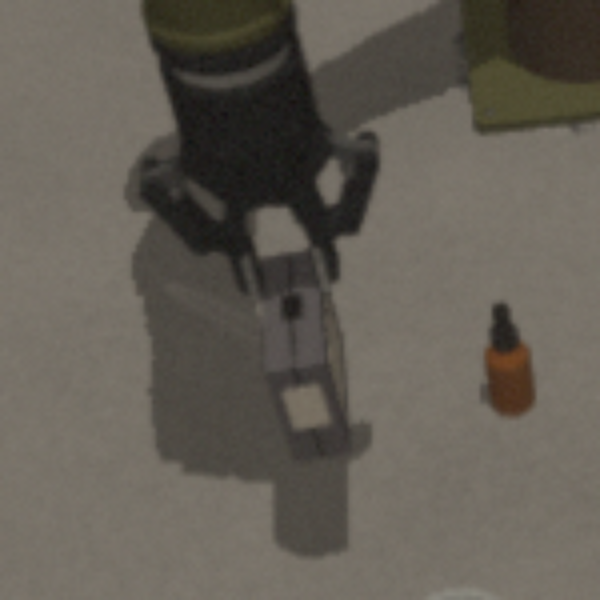

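The box is held level by its rear part, and the dropper is clear. Next I'll move to above the ledge.

drive_tool --pt "-0.1 0.3 0 0 0 0 1" --pt "-0.2 0.6 0 0 0 0 1" --pt "-0.2 1 0 0 0 0 1" --pt "-0.2 1 0 0 0 0 1"

```text
time_s: 7.15
ee_pos: [497.1, -119.4, 167.6]
orientation: [-0.001, -0.006, 1.0, 0.002]
force: [-0.3, -0.5, -2.5]
width: 33.1
grasp_force: 60.5
```

drive_tool --pt "-0.1 0.4 0 0 0 0 1" --pt "-0.2 0.7 0 0 0 0 1" --pt "-0.2 1 0 0 0 0 1" --pt "-0.2 1 0 0 0 0 1"

```text
time_s: 7.55
ee_pos: [516.8, -21.0, 167.7]
orientation: [-0.0, -0.005, 1.0, 0.002]
force: [0.8, -0.2, -1.6]
width: 33.0
grasp_force: 60.7
```

drive_tool --pt "0 0.4 0 0 0 0 1" --pt "0 0.7 0 0 0 0 1" --pt "0 1 0 0 0 0 1" --pt "0 1 0 0 0 0 1"

```text
time_s: 7.95
ee_pos: [516.4, 78.6, 167.9]
orientation: [-0.0, -0.004, 1.0, 0.002]
force: [-0.0, -0.1, -2.1]
width: 33.1
grasp_force: 60.9
```

drive_tool --pt "0 0.4 0 0 0 0 1" --pt "0 0.7 0 0 0 0 1" --pt "0 0.74 0.3 0 0 0 1" --pt "0 0.74 0.6 0 0 0 1" --pt "0 0.74 0.8 0 0 0 1" --pt "0 0.74 0.8 0 0 0 1"

```text
time_s: 8.55
ee_pos: [514.2, 145.0, 85.3]
orientation: [-0.003, -0.0, 1.0, -0.002]
force: [-1.0, -0.9, -2.2]
width: 32.6
grasp_force: 60.9
```

```bash
python3 - <<'E'
from h import *
p,r=tool(); print(p,r.as_matrix().round(4)); print(monitor.sense()['qpos'],monitor.sense()['force'])
print(r.inv().apply(np.array([515,155,56])-p))
b=vision.grab_frame('scene'); x,y=230,150
A=cv2.resize(b[y:y+120,x:x+130],None,fx=6,fy=6,interpolation=cv2.INTER_CUBIC)[:600,:780]
for i in range(0,130,10): cv2.putText(A,str(x+i),(i*6,10),0,.35,(0,255,255),1)
for i in range(0,100,10): cv2.putText(A,str(y+i),(0,i*6+4),0,.35,(0,255,255),1)
cv2.imwrite('pics/c4.png',A)
E
```

```text
[514.16935229 145.03061669  85.28630425] [[-1.0e+00 -9.0e-04 -6.6e-03]
 [-9.0e-04  1.0e+00 -4.2e-03]
 [ 6.6e-03 -4.2e-03 -1.0e+00]]
[-0.20525196  0.75502812 -0.26095881  1.9292783   0.3721189   0.51201101
  0.84501642] [-0.95715655 -0.88981045 -2.24467761]
[-1.03287601 10.09218964 29.23776789]
```

View pics/c4.png

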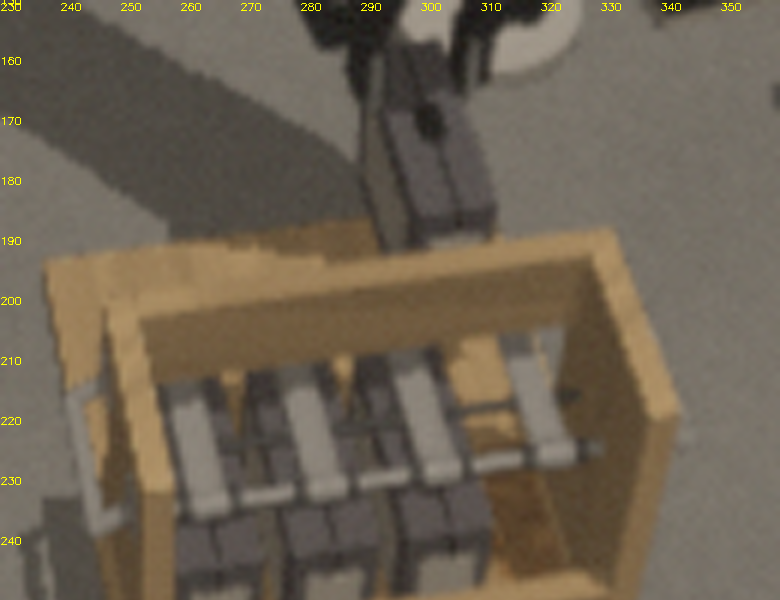

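```bash
python3 - <<'E'
from h import *
print(onz('scene',(303.7,172),124),onz('scene',(307,183.7),124))
print('catch', onz('scene',(315.3,206.5),103),onz('scene',(322,225),104), 'neigh', onz('scene',(298.5,210.5),103),onz('scene',(303.2,228.5),104))
print(monitor.sense()['ee_pos'])
E
```

```text
[545.47043101 149.15643197 124.        ] [584.97130902 147.69312023 124.        ]
catch [641.70979902 155.64981869 103.        ] [698.21168268 156.58561794 104.        ] neigh [646.53369581 113.10341221 103.        ] [700.27210735 111.33616226 104.        ]
[515.37902093 145.89979708  86.9100316 ]
```

drive_tool --pt "0 0.1 0 0 0 0 1" --pt "0 0.1 0 0 0 0 1" --pt "0 0.1 0 0 0 0 1" --pt "0 0.1 0 0 0 0 1"

```text
time_s: 9.0
ee_pos: [516.6, 158.3, 89.2]
orientation: [0.001, -0.001, 1.0, 0.0]
force: [0.2, -0.1, -1.6]
width: 32.2
grasp_force: 61.0
```

drive_tool --pt "0 -0.03 0 0 0 0 1" --pt "0 -0.03 0 0 0 0 1" --pt "0 -0.03 0.1 0 0 0 1" --pt "0 -0.03 0.2 0 0 0 1" --pt "0 -0.03 0.28 0 0 0 1" --pt "0 -0.03 0.28 0 0 0 1" --pt "0 -0.03 0.28 0 0 0 1" --pt "0 -0.03 0.28 0 0 0 1"

```text
time_s: 9.8
ee_pos: [516.4, 155.5, 60.6]
orientation: [0.0, -0.001, 1.0, 0.0]
force: [1.1, -0.1, -2.5]
width: 32.5
grasp_force: 60.9
```

```bash
python3 - <<'E'
from h import *
p,r=tool(); print(p,r.as_matrix().round(4)); print(monitor.sense()['qpos'],monitor.sense()['force'])
b=vision.grab_frame('top'); x,y=180,105
A=cv2.resize(b[y:y+110,x:x+100],None,fx=5,fy=5,interpolation=cv2.INTER_CUBIC)
s=vision.grab_frame('scene')
B=cv2.resize(s[150:210,270:330],None,fx=5,fy=5,interpolation=cv2.INTER_CUBIC)
out=np.zeros((550,800,3),np.uint8); out[:,:500]=A; out[:300,500:]=B
cv2.imwrite('pics/c5.png',out)
E
```

```text
[516.42032158 155.50236756  60.59339063] [[-1.0e+00 -2.7e-03  3.0e-04]
 [-2.7e-03  1.0e+00  3.0e-04]
 [-3.0e-04  3.0e-04 -1.0e+00]]
[-0.23736271  0.79733338 -0.23476007  1.93603642  0.39086441  0.45176705
  0.81564261] [ 1.12531891 -0.12889625 -2.52869425]
```

View pics/c5.png

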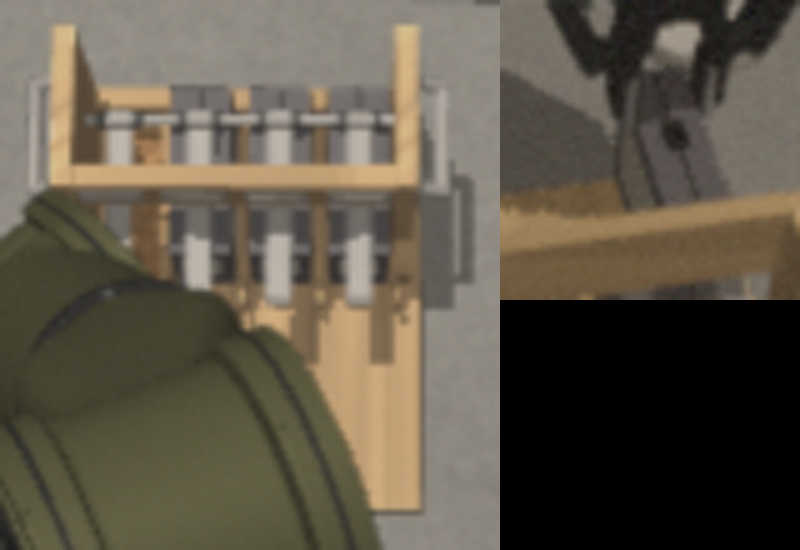

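The box hangs about 4 mm above the ledge, aligned with the empty bay at y = 155.5. I'll set it down.

drive_tool --pt "0 0 0.01 0 0 0 1" --pt "0 0 0.02 0 0 0 1" --pt "0 0 0.03 0 0 0 1" --pt "0 0 0.04 0 0 0 1" --pt "0 0 0.045 0 0 0 1" --pt "0 0 0.045 0 0 0 1" --pt "0 0 0.045 0 0 0 1"

```text
time_s: 10.6
ee_pos: [516.0, 155.4, 56.4]
orientation: [-0.0, -0.001, 1.0, 0.0]
force: [-2.4, -0.5, 5.0]
width: 32.4
grasp_force: 61.8
```

Touched down: Fz changed by about +7 N. Now I'll slide it in.

drive_tool --pt "-0.06 0 0 0 0 0 1" --pt "-0.12 0 0 0 0 0 1" --pt "-0.18 0 0 0 0 0 1" --pt "-0.24 0 0 0 0 0 1" --pt "-0.3 0 0 0 0 0 1" --pt "-0.3 0 0 0 0 0 1" --pt "-0.3 0 0 0 0 0 1"

```text
time_s: 11.3
ee_pos: [542.5, 155.5, 56.4]
orientation: [-0.003, -0.002, 1.0, -0.001]
force: [-8.4, 0.5, 11.6]
width: 33.0
grasp_force: 62.6
```

drive_tool --pt "-0.05 0 0 0 0 0 1" --pt "-0.1 0 0 0 0 0 1" --pt "-0.15 0 0 0 0 0 1" --pt "-0.2 0 0 0 0 0 1" --pt "-0.25 0 0 0 0 0 1" --pt "-0.3 0 0 0 0 0 1" --pt "-0.3 0 0 0 0 0 1" --pt "-0.3 0 0 0 0 0 1"

```text
time_s: 12.1
ee_pos: [577.2, 155.7, 55.8]
orientation: [0.001, -0.001, 1.0, 0.0]
force: [-0.8, 0.7, -1.7]
width: 32.5
grasp_force: 65.5
```

```bash
python3 - <<'E'
from h import *
p,r=tool(); print(p,r.as_matrix().round(4)); s=monitor.sense(); print(s['qpos'],s['force'],s['moment'])
b=vision.grab_frame('scene'); x,y=230,150
A=cv2.resize(b[y:y+120,x:x+130],None,fx=6,fy=6,interpolation=cv2.INTER_CUBIC)[:600,:780]
cv2.imwrite('pics/c6.png',A)
E
```

```text
[577.17056122 155.67521026  55.76527856] [[-1.0e+00 -2.1e-03  1.3e-03]
 [-2.1e-03  1.0e+00  8.0e-04]
 [-1.4e-03  8.0e-04 -1.0e+00]]
[-0.18849574  0.85712364 -0.26784367  1.75972162  0.37695473  0.57386282
  0.88598269] [-0.83591006  0.69061836 -1.72260975] [ 0.27878328 -0.05442228  0.08822269]
```

View pics/c6.png

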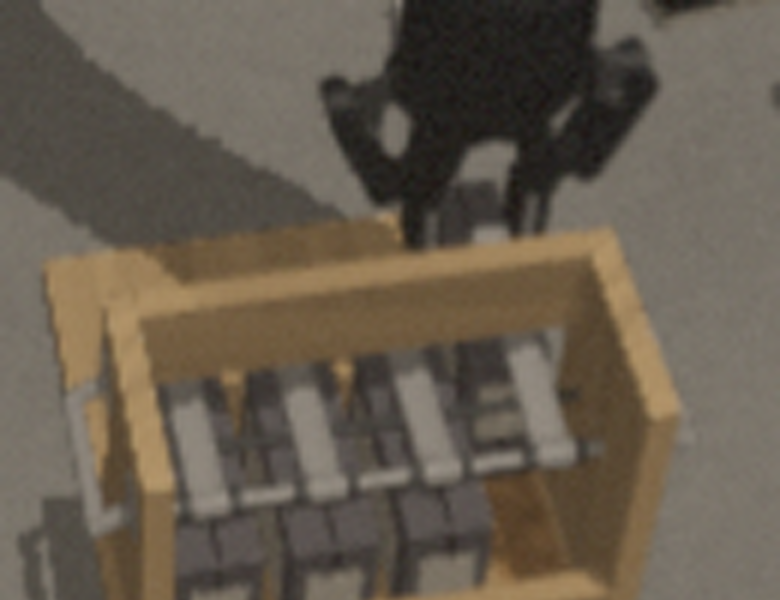

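The box's leading end is inside the bay under the raised catch. I'll release it with a partial opening, rise, then back off.

drive_tool --pt "0 0 0 0 0 0 -0.3" --pt "0 0 0 0 0 0 -0.3" --pt "0 0 0 0 0 0 -0.3" --pt "0 0 0 0 0 0 -0.3" --pt "0 0 0 0 0 0 -0.3"

```text
time_s: 12.65
ee_pos: [576.4, 155.4, 56.1]
orientation: [0.0, -0.001, 1.0, -0.0]
force: [-0.4, 0.4, 0.6]
width: 55.4
grasp_force: 0.0
```

drive_tool --pt "0 0 -0.1 0 0 0 -0.3" --pt "0 0 -0.3 0 0 0 -0.3" --pt "0 0 -0.6 0 0 0 -0.3" --pt "0 0 -0.9 0 0 0 -0.3" --pt "0 0 -0.9 0 0 0 -0.3"

```text
time_s: 13.15
ee_pos: [579.3, 156.9, 150.9]
orientation: [0.004, -0.001, 1.0, 0.002]
force: [1.0, 0.5, 0.0]
width: 55.4
grasp_force: 0.0
```

drive_tool --pt "0.4 0 0 0 0 0 1" --pt "0.8 0 0 0 0 0 1" --pt "1 0 0 0 -0.05 0 1" --pt "1 0 0 0 -0.1 0 1" --pt "1 0 0 0 -0.15 0 1" --pt "1 0 0 0 -0.2 0 1" --pt "1 0 0 0 -0.22 0 1" --pt "1 0 0 0 -0.22 0 1" --pt "1 0 0 0 -0.22 0 1"

```text
time_s: 14.05
ee_pos: [469.2, 130.1, 141.0]
orientation: [0.169, 0.005, 0.984, -0.055]
force: [0.3, -1.5, -0.5]
width: -0.2
grasp_force: 0.0
```

```bash
python3 - <<'E'
from h import *
p,r=tool(); print(p,r.as_matrix().round(4)); s=monitor.sense(); print(s['qpos'],s['force'])
E
```

```text
[469.22580983 130.13391106 141.02068833] [[-0.9429  0.0279  0.3318]
 [-0.0095  0.9938 -0.1105]
 [-0.3328 -0.1073 -0.9369]]
[-0.53043834  0.57538393 -0.06691445  2.33656405  1.56343793  0.31475366
 -0.5479249 ] [ 0.25106459 -1.50783985 -0.50458783]
```

```bash
cat > d.py <<'E'
import sys
from h import *
def delta(x,y,z,lean):
    p,r=tool(); W=R.from_euler('y',-lean,degrees=True)*R.from_matrix(np.array([[-1,0,0],[0,1,0],[0,0,-1.]]))
    print('p',p.round(1),'lean axis',r.as_matrix()[:,2].round(3),'ty',r.as_matrix()[:,1].round(3),'q',monitor.sense()['qpos'].round(2))
    print('cmd',(r.inv().apply(np.array([x,y,z])-p)/100).round(3),((r.inv()*W).as_rotvec()/np.pi).round(3))
delta(*map(float,sys.argv[1:]))
E
python3 d.py 480 155 150 42
```

```text
p [469.2 130.1 141. ] lean axis [ 0.332 -0.11  -0.937] ty [ 0.028  0.994 -0.107] q [-0.53  0.58 -0.07  2.34  1.56  0.31 -0.55]
cmd [-0.134  0.24  -0.076] [-0.034 -0.125  0.01 ]
```

drive_tool --pt "-0.13 0.24 -0.08 -0.034 -0.125 0.01 1" --pt "-0.13 0.24 -0.08 -0.034 -0.125 0.01 1" --pt "-0.13 0.24 -0.08 -0.034 -0.125 0.01 1" --pt "-0.13 0.24 -0.08 -0.034 -0.125 0.01 1" --pt "-0.13 0.24 -0.08 -0.034 -0.125 0.01 1" --pt "-0.13 0.24 -0.08 -0.034 -0.125 0.01 1" --pt "-0.13 0.24 -0.08 -0.034 -0.125 0.01 1" --pt "-0.13 0.24 -0.08 -0.034 -0.125 0.01 1"

```text
time_s: 14.85
ee_pos: [494.5, 174.2, 147.4]
orientation: [0.339, -0.008, 0.941, -0.012]
force: [-0.5, 1.0, -2.1]
width: 0.0
grasp_force: 0.0
```

```bash
python3 d.py 490 155 110 42
```

```text
p [494.5 174.2 147.4] lean axis [ 0.639 -0.017 -0.769] ty [-0.007  1.    -0.029] q [-0.06  1.06 -1.38  2.55  1.78  1.65 -1.02]
cmd [ 0.278 -0.181  0.263] [-0.005 -0.013  0.008]
```

```bash
python3 d.py 515 155 120 42
```

```text
p [494.5 174.2 147.4] lean axis [ 0.639 -0.017 -0.769] ty [-0.007  1.    -0.029] q [-0.06  1.06 -1.38  2.55  1.78  1.65 -1.02]
cmd [ 0.022 -0.186  0.345] [-0.005 -0.013  0.008]
```

drive_tool --pt "0 -0.05 0.1 0 0 0 1" --pt "0.01 -0.1 0.2 0 0 0 1" --pt "0.02 -0.15 0.3 0 0 0 1" --pt "0.02 -0.19 0.35 -0.005 -0.013 0.008 1" --pt "0.02 -0.19 0.35 -0.005 -0.013 0.008 1" --pt "0.02 -0.19 0.35 -0.005 -0.013 0.008 1"

```text
time_s: 15.45
ee_pos: [521.6, 158.8, 119.3]
orientation: [0.354, 0.0, 0.935, -0.002]
force: [0.3, 0.3, -0.6]
width: -0.0
grasp_force: 0.0
```

```bash
python3 d.py 525 155 60 42; python3 - <<'E'
from h import *
f=vision.grab_frame('scene'); cv2.imwrite('pics/c7.png',cv2.resize(f[0:270,130:490],None,fx=2.2,fy=2.2))
E
```

```text
p [521.6 158.8 119.3] lean axis [ 0.662 -0.004 -0.749] ty [ 0.002  1.    -0.004] q [ 0.03  1.24 -1.47  2.56  1.88  1.84 -0.94]
cmd [ 0.368 -0.035  0.467] [-0.001 -0.003  0.   ]
```

View pics/c7.png

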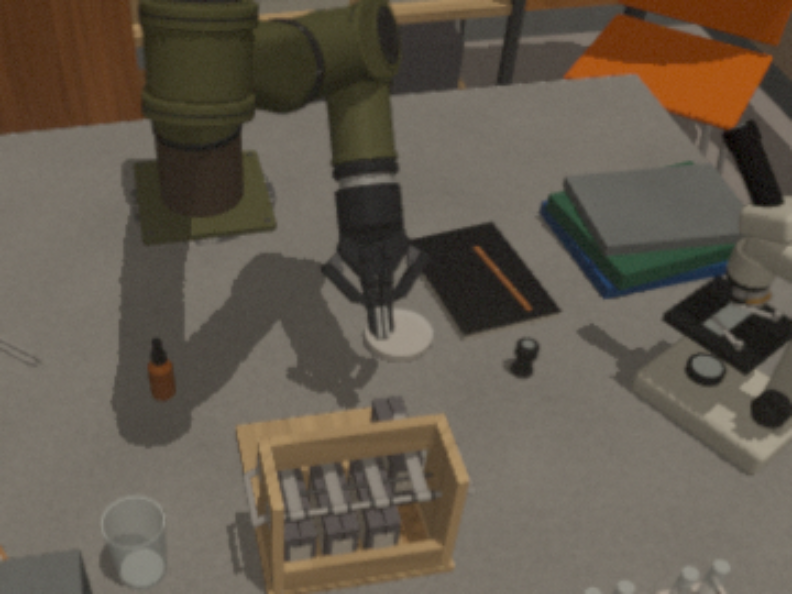

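The gripper is behind the box at about (390,410), clear of everything, but joints 3 and 4 are near their limits. I'll ease the lean to about 34°.

drive_tool --pt "0 -0.03 0 0 0.02 0 1" --pt "0 -0.03 0 0 0.045 0 1" --pt "0 -0.03 0 0 0.045 0 1" --pt "0 -0.03 0 0 0.045 0 1"

```text
time_s: 15.9
ee_pos: [523.4, 155.1, 122.6]
orientation: [0.291, 0.001, 0.957, -0.003]
force: [-0.0, 0.2, 0.4]
width: 0.2
grasp_force: 0.0
```

```bash
python3 d.py 525 155 60 34; python3 -c "
from h import *
print(monitor.sense()['qpos'])"
```

```text
p [523.4 155.1 122.6] lean axis [ 0.557 -0.007 -0.83 ] ty [ 0.004  1.    -0.006] q [ 0.14  1.14 -1.46  2.44  1.81  1.58 -0.75]
cmd [0.336 0.002 0.529] [-0.002 -0.001  0.   ]
[ 0.13965571  1.14170308 -1.46278059  2.43712164  1.80950246  1.57620517
 -0.75243205]
```

drive_tool --pt "0.08 0 0.12 0 0 0 1" --pt "0.16 0 0.25 0 0 0 1" --pt "0.25 0 0.38 0 0 0 1" --pt "0.33 0 0.53 0 0 0 1" --pt "0.33 0 0.53 0 0 0 1" --pt "0.33 0 0.53 0 0 0 1"

```text
time_s: 16.5
ee_pos: [523.5, 155.5, 58.0]
orientation: [0.289, -0.0, 0.957, -0.003]
force: [-0.1, -0.2, 0.7]
width: 0.4
grasp_force: 0.0
```

```bash
python3 d.py 555 155 59 36
```

```text
p [523.5 155.5  58. ] lean axis [ 0.553 -0.005 -0.833] ty [ 0.001  1.    -0.006] q [ 0.1   1.29 -1.37  2.46  1.96  1.64 -0.81]
cmd [-0.268 -0.005  0.166] [-0.002 -0.014  0.001]
```

drive_tool --pt "-0.083 0 0.055 0 0 0 1" --pt "-0.166 0 0.11 0 0 0 1" --pt "-0.21 0 0.14 0 0 0 1" --pt "-0.25 0 0.167 0 0 0 1" --pt "-0.29 0 0.193 0 0 0 1" --pt "-0.333 0 0.222 0 0 0 1" --pt "-0.375 0 0.25 0 0 0 1" --pt "-0.415 0 0.277 0 0 0 1" --pt "-0.415 0 0.277 0 0 0 1"

```text
time_s: 17.4
ee_pos: [574.9, 154.3, 57.7]
orientation: [0.289, 0.001, 0.957, -0.003]
force: [-0.2, -0.1, -0.2]
width: -0.4
grasp_force: 0.0
```

```bash
python3 d.py 605 155.3 59 38
```

```text
p [574.9 154.3  57.7] lean axis [ 0.553 -0.007 -0.833] ty [ 0.005  1.    -0.006] q [ 0.18  1.28 -1.35  2.32  2.    1.55 -0.62]
cmd [-0.258  0.012  0.156] [-0.002 -0.025 -0.   ]
```

drive_tool --pt "-0.043 0.002 0.026 0 -0.01 0 1" --pt "-0.086 0.004 0.052 0 -0.02 0 1" --pt "-0.129 0.006 0.078 0 -0.025 0 1" --pt "-0.172 0.008 0.104 0 -0.025 0 1" --pt "-0.215 0.01 0.13 0 -0.025 0 1" --pt "-0.258 0.012 0.156 0 -0.025 0 1" --pt "-0.258 0.012 0.156 0 -0.025 0 1"

```text
time_s: 18.1
ee_pos: [605.4, 155.0, 59.2]
orientation: [0.326, 0.002, 0.945, -0.004]
force: [-0.7, 0.0, 0.3]
width: 0.3
grasp_force: 0.4
```

```bash
python3 d.py 620 155.3 59 38; python3 - <<'E'
from h import *
b=vision.grab_frame('scene'); x,y=230,150
A=cv2.resize(b[y:y+120,x:x+130],None,fx=6,fy=6,interpolation=cv2.INTER_CUBIC)[:600,:780]
cv2.imwrite('pics/c8.png',A)
E
```

```text
p [605.4 155.   59.2] lean axis [ 0.617 -0.008 -0.787] ty [ 0.006  1.    -0.006] q [ 0.18  1.3  -1.31  2.3   2.1   1.58 -0.62]
cmd [-0.114  0.004  0.092] [-0.003  0.001 -0.   ]
```

View pics/c8.png

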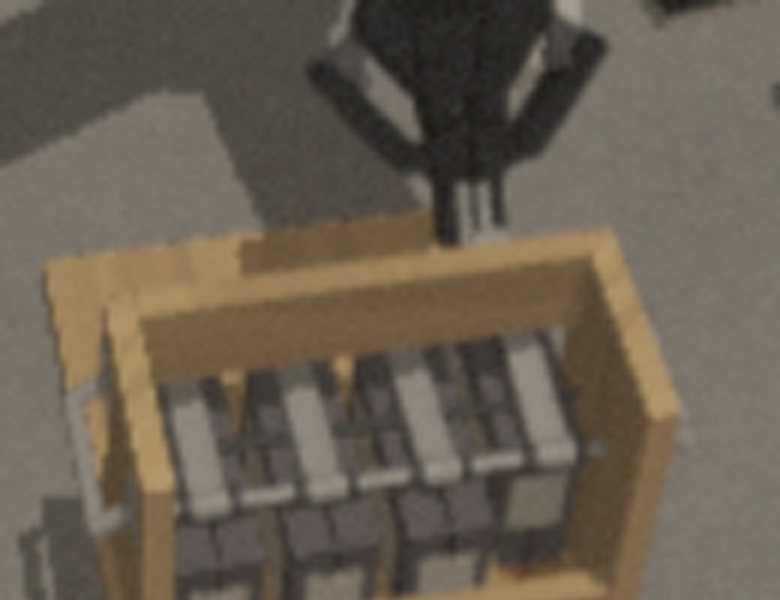

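The box is nearly in, with its end face just short of the others. I'll make the last slow push to the back stop.

drive_tool --pt "-0.02 0 0.015 0 0 0 1" --pt "-0.04 0.002 0.03 0 0 0 1" --pt "-0.055 0.002 0.043 0 0 0 1" --pt "-0.07 0.003 0.055 0 0 0 1" --pt "-0.07 0.003 0.055 0 0 0 1"

```text
time_s: 18.65
ee_pos: [613.5, 156.0, 59.1]
orientation: [0.326, 0.001, 0.945, -0.003]
force: [-1.1, -0.2, 0.8]
width: -0.1
grasp_force: 0.5
```

drive_tool --pt "-0.01 0 0.008 0 0 0 1" --pt "-0.02 0 0.016 0 0 0 1" --pt "-0.03 0 0.024 0 0 0 1" --pt "-0.03 0 0.024 0 0 0 1"

```text
time_s: 19.05
ee_pos: [617.2, 156.0, 59.0]
orientation: [0.326, 0.001, 0.945, -0.003]
force: [-1.4, 0.6, 1.8]
width: -0.1
grasp_force: 1.0
```

drive_tool --pt "-0.01 0 0.008 0 0 0 1" --pt "-0.02 0 0.016 0 0 0 1" --pt "-0.02 0 0.016 0 0 0 1"

```text
time_s: 19.35
ee_pos: [619.8, 155.9, 58.8]
orientation: [0.326, 0.001, 0.945, -0.003]
force: [-2.3, 0.4, 1.1]
width: -0.2
grasp_force: 1.0
```

drive_tool --pt "-0.01 0 0.008 0 0 0 1" --pt "-0.02 0 0.016 0 0 0 1" --pt "-0.02 0 0.016 0 0 0 1"

```text
time_s: 19.65
ee_pos: [622.2, 155.8, 58.7]
orientation: [0.326, 0.001, 0.945, -0.003]
force: [-1.6, 0.6, 1.0]
width: -0.0
grasp_force: 0.9
```

drive_tool --pt "-0.01 0 0.008 0 0 0 1" --pt "-0.02 0 0.016 0 0 0 1" --pt "-0.02 0 0.016 0 0 0 1"

```text
time_s: 19.95
ee_pos: [624.2, 155.7, 58.3]
orientation: [0.325, 0.0, 0.946, -0.003]
force: [-4.4, 0.2, 1.2]
width: -0.1
grasp_force: 1.8
```

drive_tool --pt "-0.01 0 0.008 0 0 0 1" --pt "-0.02 0 0.016 0 0 0 1" --pt "-0.02 0 0.016 0 0 0 1"

```text
time_s: 20.25
ee_pos: [627.4, 155.6, 58.6]
orientation: [0.326, 0.001, 0.945, -0.003]
force: [-2.9, -0.1, -0.4]
width: 0.4
grasp_force: 1.1
```

drive_tool --pt "-0.01 0 0.008 0 0 0 1" --pt "-0.02 0 0.016 0 0 0 1" --pt "-0.02 0 0.016 0 0 0 1"

```text
time_s: 20.55
ee_pos: [628.6, 155.8, 58.1]
orientation: [0.325, -0.0, 0.946, -0.003]
force: [-7.3, 0.5, -0.0]
width: 0.1
grasp_force: 0.7
```

```bash
python3 - <<'E'
from h import *
b=cv2.cvtColor(vision.grab_frame('scene'),6); np.save('g1.npy',b)
# intensity along each box's top midline -> down the end face: rack x from 60..97 top, then down face at x=97
for by in (-67.5,-22.5,22.5,67.5):
  for off in (-12,12):
    v=[]
    for X in range(60,125,3):
        u=proj('scene',(624.5+X,87.5+by+off,95)); v.append(int(cv2.getRectSubPix(b,(1,1),tuple(map(float,u)))[0,0]))
    print(by,off,v)
E
```

```text
-67.5 -12 [115, 106, 110, 107, 89, 78, 81, 88, 86, 87, 86, 87, 83, 73, 67, 71, 91, 102, 111, 114, 114, 126]
-67.5 12 [82, 81, 86, 88, 69, 66, 78, 87, 88, 87, 87, 88, 82, 62, 63, 67, 69, 68, 69, 73, 86, 112]
-22.5 -12 [89, 102, 128, 126, 85, 65, 81, 86, 87, 88, 86, 87, 82, 68, 64, 74, 96, 109, 114, 115, 117, 123]
-22.5 12 [90, 94, 102, 90, 68, 68, 80, 85, 86, 87, 85, 89, 80, 67, 65, 64, 68, 72, 74, 82, 99, 125]
22.5 -12 [89, 101, 125, 126, 92, 71, 81, 86, 86, 85, 85, 86, 80, 66, 61, 73, 99, 112, 116, 116, 117, 125]
22.5 12 [96, 101, 107, 92, 71, 75, 87, 89, 87, 87, 87, 85, 76, 66, 62, 65, 70, 71, 78, 100, 116, 124]
67.5 -12 [86, 97, 124, 121, 83, 66, 80, 86, 89, 81, 68, 64, 66, 89, 118, 118, 116, 116, 115, 116, 112, 119]
67.5 12 [93, 105, 118, 104, 75, 57, 62, 61, 64, 62, 60, 63, 62, 63, 66, 72, 77, 76, 76, 76, 81, 87]
```

```bash
python3 - <<'E'
from h import *
b=cv2.cvtColor(vision.grab_frame('top'),6); np.save('g2.npy',b)
for by in (-67.5,-22.5,22.5,67.5):
  for off in (-12,12):
    print(by,off,[int(cv2.getRectSubPix(b,(1,1),tuple(map(float,proj('top',(624.5+X,87.5+by+off,95)))))[0,0]) for X in range(50,125,3)])
s=monitor.sense(); print(s['force'],s['ee_pos'],s['qpos'])
b=np.load('g1.npy')
for X in (70,80,90,100,108):
    print('scene across',X,[int(cv2.getRectSubPix(b,(1,1),tuple(map(float,proj('scene',(624.5+X,87.5+y,95)))))[0,0]) for y in range(-5,92,3)])
E
```

```text
-67.5 -12 [185, 143, 120, 115, 116, 115, 112, 82, 70, 108, 131, 104, 113, 115, 116, 121, 129, 141, 143, 142, 141, 141, 141, 142, 143]
-67.5 12 [169, 135, 119, 119, 117, 118, 117, 106, 77, 122, 141, 111, 115, 116, 118, 123, 132, 142, 143, 142, 143, 144, 144, 144, 143]
-22.5 -12 [167, 133, 118, 117, 117, 114, 88, 74, 71, 115, 133, 108, 115, 116, 117, 123, 130, 141, 142, 143, 143, 145, 145, 145, 146]
-22.5 12 [169, 133, 119, 120, 120, 119, 115, 81, 72, 120, 140, 112, 116, 118, 117, 114, 115, 141, 142, 143, 144, 144, 145, 146, 145]
22.5 -12 [171, 132, 117, 107, 105, 106, 102, 82, 76, 118, 132, 104, 115, 117, 117, 115, 120, 142, 145, 145, 146, 148, 148, 147, 147]
22.5 12 [173, 133, 121, 120, 120, 119, 113, 81, 79, 117, 131, 110, 116, 118, 118, 115, 122, 146, 147, 147, 147, 146, 146, 149, 151]
67.5 -12 [175, 129, 118, 116, 117, 117, 110, 77, 76, 104, 110, 102, 122, 146, 176, 173, 159, 150, 148, 146, 145, 144, 145, 147, 148]
67.5 12 [175, 97, 76, 76, 77, 75, 74, 72, 69, 81, 78, 69, 78, 108, 146, 152, 150, 144, 143, 145, 148, 150, 149, 147, 147]
[-7.41695476 -0.08991003  0.99433132] [628.611
[... 196 characters left out ...]
 94, 83, 113, 119, 114, 110, 114, 114, 92, 74, 97, 123, 129, 129, 126, 102, 68, 76, 88, 84]
scene across 80 [87, 83, 79, 59, 73, 85, 85, 83, 77, 66, 72, 85, 88, 88, 88, 87, 83, 73, 55, 69, 85, 86, 88, 82, 71, 73, 86, 76, 62, 60, 67, 73, 77]
scene across 90 [87, 82, 77, 52, 73, 85, 87, 87, 87, 74, 76, 89, 87, 87, 88, 83, 79, 61, 50, 58, 68, 69, 74, 75, 71, 65, 66, 62, 60, 61, 69, 76, 77]
scene across 100 [76, 82, 62, 52, 61, 64, 61, 66, 63, 57, 61, 65, 66, 64, 66, 71, 59, 53, 64, 76, 96, 105, 99, 99, 94, 89, 81, 63, 61, 74, 76, 78, 88]
scene across 108 [77, 70, 53, 61, 74, 98, 107, 101, 96, 97, 102, 94, 75, 69, 76, 58, 55, 63, 86, 113, 116, 117, 115, 111, 105, 92, 67, 66, 75, 76, 80, 92, 106]
```

drive_tool --pt "-0.01 0 0.008 0 0 0 1" --pt "-0.02 0 0.016 0 0 0 1" --pt "-0.03 0 0.024 0 0 0 1" --pt "-0.03 0 0.024 0 0 0 1"

```text
time_s: 21.05
ee_pos: [628.3, 155.9, 56.1]
orientation: [0.321, -0.003, 0.947, -0.003]
force: [-18.8, -2.3, 2.1]
width: -0.1
grasp_force: 0.3
```

```bash
cat > m.py <<'E'
from h import *
a=cv2.cvtColor(vision.grab_frame('scene'),6); b=cv2.cvtColor(vision.grab_frame('top'),6)
for n,im in (('scene',a),('top',b)):
  for by,off in ((22.5,-12),(67.5,-12)):
    print(n,by,[int(cv2.getRectSubPix(im,(1,1),tuple(map(float,proj(n,(624.5+X,87.5+by+off,95)))))[0,0]) for X in range(74,112,2)])
# whole finger: scene patch above the header, columns
c=proj('scene',tool()[0]); print(c); 
p,r=tool()
for s in (20,40,60,80): print(s,proj('scene',p-r.as_matrix()[:,2]*s).round(1))
print(a[172:204:2,294:326:2])
s=monitor.sense(); print(s['force'],s['ee_pos'],s['grasp_force'])
E
python3 m.py
```

```text
scene 22.5 [69, 74, 81, 85, 87, 87, 87, 87, 88, 88, 87, 81, 71, 62, 60, 67, 81, 99, 111]
scene 67.5 [66, 70, 79, 87, 88, 85, 82, 78, 69, 66, 65, 65, 80, 100, 119, 119, 117, 116, 118]
top 22.5 [76, 105, 125, 132, 109, 108, 115, 117, 117, 117, 116, 114, 120, 139, 143, 145, 146, 146, 147]
top 67.5 [76, 97, 107, 109, 99, 108, 120, 133, 158, 175, 177, 168, 159, 151, 150, 148, 147, 146, 145]
[312.22940828 214.0590956 ]
20 [311.6 206.3]
40 [311.  198.6]
60 [310.3 190.7]
80 [309.7 182.8]
[[108 115  96  44  26  40  43  46  39  40  41  50 113  99  31  34]
 [ 90 117 116 102  35  43  41  47  33  39  42  55 105  52  37  41]
 [ 47  93 119 113  38  39  41  40  33  34  43  46  66  37  41  44]
 [ 45  50 100 115  62  33  34  41  34  33  30  39  36  40  44  51]
 [ 45  42  50 100  70  39  40  40  33  40  40  41  42  45  48  69]
 [ 58  41  46  47  47  35  40  44  35  41  43  47  42  42  54 112]
 [ 76  65  47  40  45  36  40  45  42  39  43  45  62  91  99 116]
 [ 95  88  81  61  58  39  37  43  52  66  64  67 113 116 114 117]
 [ 96  91  91  88  91  57  42  72 130 137 109  90 116 121 122 124]
 [ 92  93  90  89  93  69  65  92 138 140 134 133 139 139 138 143]
 [101 112 122 120 132 134 135 138 137 138 138 139 139 136 135 132]
 [134 137 137 135 133 136 132 133 130 127 114 107  96  94  95  97]
 [129 125 118 114 104 101  98  98  95  92  91  91  88  93  92  93]
 [ 94  92  92  93  91  93  91  90  90  91  88  92  93  91  88  90]
 [ 91  87  89  89  92  93  92  90  92  93  93  90  93  93  96  95]
 [ 96  95  97  93  97  97  96  97  93  98  98  96  96  95  96  87]]
[-19.27679724  -1.86446252   2.45731609] [628.33523306 155.9137337   56.08451077] 0.32198985798459034
```

Hard contact at 19 N with the box still about 9 mm short, so I suspect the fingers are jammed on the catch. I'll back straight off and measure.

drive_tool --pt "0.16 0 -0.12 0 0 0 1" --pt "0.32 0 -0.24 0 0 0 1" --pt "0.48 0 -0.36 0 0 0 1" --pt "0.63 0 -0.5 0 0 0 1" --pt "0.63 0 -0.5 0 0 0 1"

```text
time_s: 21.65
ee_pos: [552.5, 157.3, 59.6]
orientation: [0.326, -0.001, 0.945, -0.002]
force: [0.8, 0.7, -0.8]
width: 0.2
grasp_force: 0.0
```

drive_tool --pt "-0.1 0 -0.2 0 0 0 1" --pt "-0.2 0 -0.4 0 0 0 1" --pt "-0.4 0 -0.6 0 0.03 0 1" --pt "-0.4 0.3 -0.8 0 0.03 0 1" --pt "-0.4 0.6 -0.8 0 0.03 0 1" --pt "-0.4 0.9 -0.8 0 0.03 0 1" --pt "-0.4 0.9 -0.8 0 0.03 0 1"

```text
time_s: 22.35
ee_pos: [537.3, 251.6, 148.3]
orientation: [0.282, 0.001, 0.959, -0.0]
force: [-0.2, -0.1, 0.4]
width: 0.2
grasp_force: 0.0
```

```bash
python3 m.py; python3 - <<'E'
from h import *
print(onz('scene',(318.7,228.7),95), monitor.sense()['qpos'])
b=cv2.cvtColor(vision.grab_frame('top'),6)
for by in (22.5,67.5):
  for off in (-13,0,13):
    print('top',by,off,[int(cv2.getRectSubPix(b,(1,1),tuple(map(float,proj('top',(624.5+X,87.5+by+off,95)))))[0,0]) for X in range(-60,30,3)])
E
```

```text
scene 22.5 [65, 71, 77, 80, 82, 83, 85, 85, 84, 84, 83, 77, 69, 63, 59, 66, 79, 96, 106]
scene 67.5 [62, 66, 76, 82, 82, 83, 80, 76, 65, 61, 60, 60, 75, 95, 113, 111, 111, 112, 111]
top 22.5 [77, 106, 126, 133, 109, 109, 116, 118, 118, 117, 116, 115, 121, 140, 145, 146, 147, 147, 147]
top 67.5 [75, 97, 109, 112, 102, 110, 123, 135, 161, 178, 180, 170, 160, 152, 149, 148, 149, 147, 146]
[341.43382605 158.3108678 ]
20 [341.1 150.5]
40 [340.8 142.7]
60 [340.5 134.7]
80 [340.2 126.7]
[[ 73  76  74  72  74  74  75  73  75  75  73  74  78  98  79  76]
 [ 77  77  72  76  70  77  74  72  75  74  80  76  74  76  72  72]
 [108 106  90  77  74  76  77  76  72  74  78  75  73  74  71  73]
 [113 111 111 110  95  85  79  77  78  80  77  75  72  76  84 110]
 [112 112 115 111 114 112 112 113 112 110  76  76  76  74  74 102]
 [115 114 115 115 110 113 115 114 115 113  89  75  73  70  74  88]
 [113 113 118 124 114 128 137 128 133 120 114  93  78  72  79 108]
 [136 136 134 132 137 136 137 132 131 127 116 111 103 108 109 111]
 [135 136 135 130 136 139 138 128 131 132 121 114 111 116 118 119]
 [136 137 13
[... 872 characters left out ...]
182, 191, 193, 192, 191, 191, 191, 190, 190, 190, 186, 148, 120, 113, 113, 113, 112, 105]
top 22.5 13 [75, 69, 63, 67, 99, 144, 169, 160, 131, 120, 117, 112, 104, 103, 97, 87, 78, 74, 71, 69, 86, 107, 92, 76, 73, 73, 72, 72, 76, 101]
top 67.5 -13 [163, 176, 178, 175, 158, 150, 145, 124, 120, 120, 120, 115, 92, 68, 76, 82, 71, 65, 86, 104, 105, 107, 110, 87, 73, 72, 71, 72, 79, 109]
top 67.5 0 [182, 183, 183, 182, 183, 182, 181, 179, 168, 138, 125, 119, 142, 168, 179, 181, 181, 180, 179, 178, 179, 178, 178, 175, 133, 113, 111, 110, 110, 108]
top 67.5 13 [182, 186, 188, 188, 188, 188, 188, 178, 166, 127, 109, 114, 109, 101, 105, 114, 104, 89, 108, 124, 123, 120, 94, 79, 74, 73, 73, 72, 72, 73]
```

```bash
python3 - <<'E'
from h import *
def prof(im,n,by,off,z,rng): return [int(cv2.getRectSubPix(im,(1,1),tuple(map(float,proj(n,(624.5+X,87.5+by+off,z)))))[0,0]) for X in rng]
for f in ('c6','c8'):
    c=cv2.cvtColor(cv2.imread(f'pics/{f}.png'),6); im=np.zeros((384,512),np.uint8); im[150:250,230:360]=cv2.resize(c,(130,100),interpolation=cv2.INTER_AREA)
    for by,off in ((22.5,-12),(67.5,-12)): print(f,by,off,prof(im,'scene',by,off,95,range(30,116,3)))
a=cv2.cvtColor(vision.grab_frame('scene'),6); np.save('g3.npy',a)
# catch noses: outer tip across y at scene; profile along catch midline, z=103
for by in (-67.5,-22.5,22.5,67.5): print('catch',by,prof(a,'scene',by,0,104,range(30,100,3)))
# box top heights: side/top of trailing end in scene: dump patch above header in bay 3
for X in range(-60,-20,4): print(X,[int(cv2.getRectSubPix(a,(1,1),tuple(map(float,proj('scene',(624.5+X,87.5+y,95)))))[0,0]) for y in range(40,100,3)])
E
```

```text
c6 22.5 -12 [84, 84, 79, 72, 70, 69, 81, 85, 85, 82, 85, 99, 123, 122, 88, 69, 78, 84, 87, 87, 86, 87, 82, 67, 62, 70, 97, 111, 115]
c6 67.5 -12 [73, 92, 99, 88, 78, 90, 104, 106, 98, 77, 64, 85, 118, 116, 82, 62, 66, 69, 70, 71, 69, 65, 64, 71, 77, 80, 79, 76, 72]
c8 22.5 -12 [86, 84, 80, 73, 71, 70, 83, 85, 85, 85, 86, 100, 124, 124, 89, 70, 81, 85, 85, 85, 86, 87, 82, 68, 63, 74, 98, 113, 115]
c8 67.5 -12 [86, 85, 83, 77, 72, 77, 84, 85, 87, 85, 86, 100, 124, 119, 84, 71, 91, 104, 105, 103, 103, 104, 104, 90, 62, 56, 56, 58, 61]
catch -67.5 [129, 132, 132, 131, 130, 130, 132, 133, 131, 132, 132, 133, 131, 128, 133, 132, 110, 76, 59, 60, 64, 68, 68, 68]
catch -22.5 [130, 131, 130, 131, 130, 131, 131, 132, 131, 131, 132, 131, 128, 124, 135, 133, 110, 78, 62, 70, 68, 64, 71, 74]
catch 22.5 [126, 130, 131, 130, 130, 132, 130, 134, 131, 131, 134, 130, 125, 124, 133, 130, 109, 76, 63, 68, 67, 69, 71, 72]
catch 67.5 [133, 132, 134, 134, 134, 134, 134, 134, 135, 133, 134, 132, 126, 127, 134, 130, 108, 77, 67, 68, 74, 75, 65, 58]
-60 [135, 134, 132, 132, 136, 137, 137, 136, 138, 136, 131, 
[... 262 characters left out ...]
 132, 133, 136, 138, 138, 138, 135, 123, 128, 132, 132, 131, 121, 117, 112, 110, 111, 112]
-44 [137, 133, 133, 134, 135, 138, 136, 135, 131, 121, 130, 134, 134, 130, 123, 118, 118, 116, 118, 119]
-40 [133, 133, 132, 134, 133, 135, 134, 135, 134, 134, 133, 135, 133, 132, 130, 130, 131, 128, 129, 130]
-36 [130, 131, 131, 133, 132, 132, 132, 133, 133, 131, 132, 134, 135, 134, 132, 134, 137, 135, 135, 135]
-32 [126, 127, 130, 130, 131, 130, 129, 129, 130, 131, 132, 134, 131, 130, 130, 131, 133, 133, 131, 131]
-28 [106, 110, 112, 109, 111, 113, 113, 112, 112, 114, 116, 115, 114, 111, 111, 110, 112, 113, 111, 113]
-24 [91, 92, 95, 91, 91, 91, 92, 93, 94, 94, 93, 91, 92, 94, 92, 93, 91, 91, 90, 95]
```

```bash
python3 - <<'E'
from h import *
np.set_printoptions(linewidth=250)
b=cv2.cvtColor(vision.grab_frame('top'),6); np.save('g4.npy',b)
print('cols',np.arange(194,232)); 
for v in range(120,184): print(v,*['%3d'%i for i in b[v,194:232]])
for z in (12,95):
    for X in (-30,-20,-9,0,88): print(z,X,proj('top',(624.5+X,155-17.5,z)).round(1),proj('top',(624.5+X,155+17.5,z)).round(1))
E
```

```text
cols [194 195 196 197 198 199 200 201 202 203 204 205 206 207 208 209 210 211 212 213 214 215 216 217 218 219 220 221 222 223 224 225 226 227 228 229 230 231]
120 155  92  80  85 115 143 145 144 145 146 144 144 144 151 150 148 144 143 146 147 149 148 148 148 148 148 148 146 147 146 145 146 149 149 149 146 145 145
121 155  91  80  81  97 143 148 147 148 149 148 148 149 153 151 150 149 146 148 149 145 146 146 143 143 146 146 145 144 143 142 143 149 149 149 147 142 142
122 151  90  79  80  93 144 162 164 164 166 166 165 165 164 163 164 163 163 163 156 111 113 112 110 109 109 110 111 112 112 114 131 146 151 154 146 113 106
123 146  89  79  79  87 126 175 181 180 180 179 179 178 180 178 178 178 177 178 169 127 117 117 117 116 111  98 114 116 116 118 122 132 167 170 161 123 117
124 139  88  78  80  84 118 170 177 179 178 176 177 176 176 177 176 176 180 180 171 130 119 118 119 118 113  97 115 118 118 118 116 116 168 174 165 127 118
125 135  86  77  77  77  87 104 110 135 133 111 134 137 136 137 138 139 171 175 167 130 118 118 118 118 113  96 115 117 117 116 113 104 166 171 163 127 119
126 1
[... 8684 characters left out ...]
89  88  87  87  87  86  86  85  86  86  86  86
182 190 188 180 176 182 184 181 170 140  90  68  65  67  69  75  79  81  85  87  86  88  89  87  90  88  88  89  89  88  87  87  87  87  86  87  86  87  86
183 190 188 178 174 181 181 166 123  81  66  64  67  72  74  78  82  85  85  87  88  89  88  87  88  88  87  87  87  86  86  86  87  87  85  87  85  86  87
12 -30 [211.3 171.4] [199.5 171.4]
12 -20 [211.4 168.1] [199.6 168.1]
12 -9 [211.4 164.5] [199.7 164.4]
12 0 [211.5 161.5] [199.7 161.5]
12 88 [211.9 132.9] [200.3 132.8]
95 -30 [209.1 165.8] [196.7 165.8]
95 -20 [209.2 162.3] [196.7 162.3]
95 -9 [209.3 158.5] [196.8 158.4]
95 0 [209.3 155.4] [196.9 155.3]
95 88 [209.9 125.1] [197.5 125.1]
```

Numbers from the top view: the box is upright with its trailing face at rack x ≈ -8. The palm probably met the end of the lifted catch, so I'll push again with contact about 12 mm higher.

```bash
python3 d.py 545 155.5 140 36
```

```text
p [536.2 245.2 146.2] lean axis [ 0.54  -0.008 -0.842] ty [ 0.004  1.    -0.007] q [-0.01  1.07 -1.4   2.24  1.72  1.49 -0.69]
cmd [-0.041 -0.897  0.107] [-0.003 -0.019  0.   ]
```

drive_tool --pt "-0.01 -0.3 0.03 0 0 0 1" --pt "-0.02 -0.6 0.06 0 -0.01 0 1" --pt "-0.04 -0.9 0.1 -0.003 -0.019 0 1" --pt "-0.04 -0.9 0.1 -0.003 -0.019 0 1" --pt "-0.04 -0.9 0.1 -0.003 -0.019 0 1"

```text
time_s: 23.1
ee_pos: [544.3, 155.1, 140.4]
orientation: [0.309, -0.0, 0.951, 0.001]
force: [0.4, 0.3, 0.3]
width: -0.0
grasp_force: 0.0
```

drive_tool --pt "0.08 0 0.15 0 0 0 1" --pt "0.16 0 0.3 0 0 0 1" --pt "0.24 0 0.45 0 0 0 1" --pt "0.32 0 0.61 0 0 0 1" --pt "0.32 0 0.61 0 0 0 1" --pt "0.32 0 0.61 0 0 0 1"

```text
time_s: 23.7
ee_pos: [554.3, 157.6, 72.8]
orientation: [0.31, -0.001, 0.951, 0.002]
force: [0.5, 0.6, 0.6]
width: -0.4
grasp_force: 0.0
```

```bash
python3 d.py 610 155.5 71 36
```

```text
p [554.3 157.6  72.8] lean axis [ 0.589  0.004 -0.808] ty [-0.002  1.     0.003] q [ 0.12  1.22 -1.29  2.41  2.02  1.55 -0.78]
cmd [-0.439 -0.023  0.342] [0.001 0.    0.   ]
```

drive_tool --pt "-0.12 -0.01 0.09 0 0 0 1" --pt "-0.24 -0.02 0.18 0 0 0 1" --pt "-0.34 -0.02 0.26 0 0 0 1" --pt "-0.4 -0.02 0.3 0 0 0 1" --pt "-0.44 -0.02 0.34 0 0 0 1" --pt "-0.44 -0.02 0.34 0 0 0 1"

```text
time_s: 24.3
ee_pos: [610.0, 154.9, 71.3]
orientation: [0.31, -0.001, 0.951, 0.001]
force: [-1.0, 0.6, -0.6]
width: -0.1
grasp_force: 0.0
```

drive_tool --pt "-0.03 0 0.022 0 0 0 1" --pt "-0.06 0 0.044 0 0 0 1" --pt "-0.08 0 0.059 0 0 0 1" --pt "-0.1 0 0.073 0 0 0 1" --pt "-0.1 0 0.073 0 0 0 1"

```text
time_s: 24.8
ee_pos: [622.7, 154.9, 71.0]
orientation: [0.31, -0.0, 0.951, 0.001]
force: [-0.9, 0.4, -0.6]
width: 0.2
grasp_force: 0.3
```

```bash
python3 m.py | grep -v '\[\['|head -4; python3 d.py 630 155.5 71 36
```

```text
scene 22.5 [68, 74, 82, 86, 86, 85, 84, 85, 86, 86, 83, 80, 71, 63, 63, 67, 80, 99, 111]
scene 67.5 [64, 70, 78, 83, 85, 85, 83, 78, 69, 64, 63, 65, 80, 98, 115, 115, 115, 115, 116]
top 22.5 [77, 106, 125, 133, 110, 109, 115, 117, 117, 117, 117, 115, 121, 140, 144, 146, 146, 147, 147]
top 67.5 [76, 96, 108, 112, 101, 109, 121, 134, 160, 177, 179, 169, 159, 151, 150, 150, 149, 146, 145]
p [622.6 154.8  71.1] lean axis [ 0.589  0.003 -0.808] ty [-0.002  1.     0.002] q [ 0.21  1.23 -1.27  2.23  2.05  1.42 -0.56]
cmd [-0.059  0.006  0.044] [0.001 0.001 0.   ]
```

drive_tool --pt "-0.02 0 0.015 0 0 0 1" --pt "-0.04 0 0.03 0 0 0 1" --pt "-0.06 0 0.044 0 0 0 1" --pt "-0.06 0 0.044 0 0 0 1"

```text
time_s: 25.3
ee_pos: [629.6, 154.9, 70.8]
orientation: [0.309, -0.001, 0.951, 0.001]
force: [-2.6, 0.2, -0.3]
width: 0.3
grasp_force: 0.1
```

```bash
python3 m.py | grep -v '\[\['|head -4|grep 67
```

```text
scene 67.5 [64, 70, 79, 84, 82, 84, 84, 79, 66, 64, 64, 64, 79, 98, 115, 116, 116, 115, 117]
top 67.5 [76, 96, 108, 111, 101, 109, 121, 134, 160, 177, 178, 169, 160, 151, 150, 149, 148, 147, 146]
```

drive_tool --pt "-0.01 0 0.007 0 0 0 1" --pt "-0.02 0 0.015 0 0 0 1" --pt "-0.03 0 0.022 0 0 0 1" --pt "-0.03 0 0.022 0 0 0 1"

```text
time_s: 25.8
ee_pos: [629.4, 155.1, 69.3]
orientation: [0.306, -0.003, 0.952, 0.002]
force: [-13.5, -2.1, 4.1]
width: 0.1
grasp_force: 0.0
```

```bash
python3 m.py | grep -v '\[\['|head -4|grep 67
```

```text
scene 22.5 [67, 74, 81, 87, 89, 88, 87, 86, 87, 86, 85, 80, 71, 64, 65, 70, 82, 98, 111]
scene 67.5 [66, 70, 78, 84, 83, 85, 82, 75, 67, 65, 64, 64, 80, 98, 114, 116, 115, 115, 115]
top 67.5 [76, 96, 107, 111, 101, 110, 122, 134, 160, 177, 178, 169, 159, 151, 151, 150, 148, 147, 146]
```

```bash
python3 - <<'E'
from h import *
s=monitor.sense(); F=np.array(s['force']); M=np.array(s['moment']); p,r=tool()
print(F,M,s['tau'],s['qpos'])
print('lever mm from sensor ref: r_perp=',np.cross(F,M)/(F@F)*1000, 'in tool', r.inv().apply(np.cross(F,M)/(F@F)*1000), 'F tool',r.inv().apply(F),'M tool',r.inv().apply(M))
E
```

```text
[-14.29639179  -2.28158898   3.9689982 ] [-0.28198933  2.23755705 -0.05867484] [ 1.23912983e+00 -5.03494191e+01 -1.41336653e+01 -8.47253591e+00
  4.51230481e+00  2.14975744e+00 -3.31199134e-02] [ 0.21369998  1.22655403 -1.26766754  2.20701113  2.04859443  1.3970374
 -0.52257746]
lever mm from sensor ref: r_perp= [ -38.81591343   -8.68912115 -144.81047345] in tool [116.05191964  -8.5222904   94.92929841] F tool [  9.30818975  -2.17513643 -11.57461871] M tool [ 0.25115411  2.23948889 -0.10598775]
```

```bash
python3 - <<'E'
from h import *
for px in ((150.9,170.9),(147,140.9)): print('box top',onz('scene',px,206))
for px in ((137.9,150.4),(159.2,148.7)): print('finger tip',onz('scene',px,167))
for dx in (-11,0,11): print(dx,proj('scene',(476.5+dx,-243,167)),proj('scene',(476.5+dx,-196,167)))
# tip now via scene: fingers in g1
c=vision.camera_params('top')
E
```

```text
box top [ 555.22206581 -215.22861104  206.        ]
box top [ 452.52113032 -223.67384038  206.        ]
finger tip [ 439.82652435 -253.60302273  167.        ]
finger tip [ 443.17878921 -200.58253207  167.        ]
-11 [142.12289252 157.02225688] [161.25724421 154.64700894]
0 [142.10549115 160.15441784] [161.36957789 157.75162984]
11 [142.08848346 163.32968546] [161.48396361 160.89885742]
```

Reading the image again, the real fingertips end about 30 mm behind the reported TCP. My contact was therefore too high, on the catch and the box's top edge. I'll back off, drop about 33 mm, and push again.

```bash
python3 d.py 570 155.5 70 38
```

```text
p [629.4 155.1  69.3] lean axis [ 0.583  0.005 -0.812] ty [-0.007  1.     0.001] q [ 0.21  1.23 -1.27  2.21  2.05  1.4  -0.52]
cmd [ 0.478  0.009 -0.352] [ 0.002 -0.013  0.002]
```

drive_tool --pt "0.15 0 -0.11 0 0 0 1" --pt "0.3 0.01 -0.22 0 0 0 1" --pt "0.48 0.01 -0.35 0.002 -0.013 0.002 1" --pt "0.48 0.01 -0.35 0.002 -0.013 0.002 1" --pt "0.48 0.01 -0.35 0.002 -0.013 0.002 1"

```text
time_s: 26.4
ee_pos: [574.2, 156.5, 71.0]
orientation: [0.329, 0.003, 0.944, -0.001]
force: [-0.0, 0.0, 0.5]
width: 0.2
grasp_force: 0.0
```

drive_tool --pt "0.07 0 0.09 0 0 0 1" --pt "0.14 0 0.18 0 0 0 1" --pt "0.21 0 0.27 0 0 0 1" --pt "0.21 0 0.27 0 0 0 1" --pt "0.21 0 0.27 0 0 0 1"

```text
time_s: 26.9
ee_pos: [574.1, 155.6, 36.0]
orientation: [0.328, 0.003, 0.945, -0.001]
force: [-0.1, -0.1, 0.5]
width: 0.1
grasp_force: 0.0
```

```bash
python3 d.py 610 155.5 37 38; python3 m.py | grep -v '\[\['|head -4|grep 67
```

```text
p [574.1 155.6  36. ] lean axis [ 0.62  -0.004 -0.784] ty [0.007 1.    0.001] q [ 0.11  1.32 -1.22  2.39  2.15  1.61 -0.79]
cmd [-0.288  0.001  0.215] [-0.001  0.002 -0.002]
scene 67.5 [65, 70, 79, 84, 84, 84, 82, 78, 69, 64, 63, 65, 79, 98, 116, 116, 116, 116, 113]
top 67.5 [75, 96, 108, 111, 101, 110, 122, 134, 159, 175, 176, 168, 159, 151, 150, 148, 147, 146, 145]
```

drive_tool --pt "-0.08 0 0.062 0 0 0 1" --pt "-0.16 0 0.124 0 0 0 1" --pt "-0.24 0 0.186 0 0 0 1" --pt "-0.3 0 0.236 0 0 0 1" --pt "-0.34 0 0.267 0 0 0 1" --pt "-0.37 0 0.29 0 0 0 1" --pt "-0.37 0 0.29 0 0 0 1"

```text
time_s: 27.7
ee_pos: [621.6, 155.4, 37.1]
orientation: [0.329, 0.003, 0.944, -0.001]
force: [0.2, 0.2, -0.1]
width: 0.1
grasp_force: 0.0
```

drive_tool --pt "-0.02 0 0.015 0 0 0 1" --pt "-0.035 0 0.028 0 0 0 1" --pt "-0.05 0 0.04 0 0 0 1" --pt "-0.05 0 0.04 0 0 0 1"

```text
time_s: 28.1
ee_pos: [627.9, 155.4, 36.9]
orientation: [0.329, 0.003, 0.944, -0.001]
force: [-0.5, -0.2, -0.2]
width: 0.3
grasp_force: 0.0
```

```bash
python3 d.py 635 155.5 37 38; python3 m.py | grep -v '\[\['|head -4|grep 67
```

```text
p [627.9 155.4  36.9] lean axis [ 0.621 -0.004 -0.784] ty [0.007 1.    0.001] q [ 0.17  1.3  -1.21  2.25  2.17  1.48 -0.63]
cmd [-0.056  0.001  0.044] [-0.001  0.002 -0.002]
scene 22.5 [67, 74, 82, 87, 87, 87, 87, 86, 86, 86, 85, 83, 74, 64, 66, 69, 81, 98, 112]
scene 67.5 [65, 69, 79, 87, 88, 86, 84, 79, 67, 62, 61, 65, 81, 100, 117, 117, 116, 116, 116]
top 67.5 [75, 96, 108, 111, 101, 110, 122, 134, 159, 176, 177, 168, 159, 151, 150, 149, 148, 146, 145]
```

Consistent with shorter fingers: there is no contact yet. I'll push on slowly.

drive_tool --pt "-0.016 0 0.012 0 0 0 1" --pt "-0.032 0 0.025 0 0 0 1" --pt "-0.048 0 0.038 0 0 0 1" --pt "-0.048 0 0.038 0 0 0 1"

```text
time_s: 28.6
ee_pos: [633.9, 155.4, 36.8]
orientation: [0.329, 0.003, 0.944, -0.001]
force: [-0.4, -0.3, -1.3]
width: -0.1
grasp_force: 0.4
```

```bash
python3 m.py | grep -v '\[\['|head -4|grep 67
```

```text
scene 67.5 [67, 69, 79, 86, 88, 87, 87, 89, 86, 82, 76, 65, 65, 66, 70, 89, 106, 118, 113]
top 67.5 [76, 96, 108, 111, 101, 108, 115, 117, 119, 125, 136, 150, 156, 151, 150, 148, 147, 146, 145]
```

The box is moving and has about 3 mm to go.

drive_tool --pt "-0.012 0 0.009 0 0 0 1" --pt "-0.024 0 0.018 0 0 0 1" --pt "-0.032 0 0.025 0 0 0 1" --pt "-0.032 0 0.025 0 0 0 1"

```text
time_s: 29.1
ee_pos: [636.7, 155.5, 36.7]
orientation: [0.328, 0.002, 0.945, -0.0]
force: [-6.8, -0.8, 2.3]
width: -0.0
grasp_force: 3.1
```

```bash
python3 m.py | grep -v '\[\['|head -4; python3 -c "
from h import *
print(monitor.sense()['force'])"
```

```text
scene 22.5 [68, 72, 80, 89, 89, 87, 85, 85, 86, 88, 87, 82, 73, 64, 61, 67, 81, 101, 112]
scene 67.5 [66, 71, 81, 86, 86, 86, 86, 87, 87, 87, 86, 81, 68, 61, 62, 67, 82, 100, 116]
top 22.5 [77, 105, 125, 133, 108, 108, 115, 116, 117, 117, 116, 114, 120, 139, 143, 145, 146, 145, 146]
top 67.5 [76, 96, 108, 111, 101, 108, 116, 118, 117, 117, 118, 119, 128, 147, 148, 148, 147, 146, 145]
[-6.88234055 -0.50155008  3.08378912]
```

The profiles now match the neighbouring boxes and the back-stop force is rising, so the box is home. I'll press briefly to seat it, then withdraw.

drive_tool --pt "-0.012 0 0.009 0 0 0 1" --pt "-0.012 0 0.009 0 0 0 1" --pt "-0.012 0 0.009 0 0 0 1"

```text
time_s: 29.5
ee_pos: [636.8, 155.7, 36.6]
orientation: [0.327, 0.001, 0.945, -0.0]
force: [-11.5, -2.1, 5.8]
width: -0.0
grasp_force: 5.9
```

drive_tool --pt "0.1 0 -0.07 0 0 0 1" --pt "0.25 0 -0.19 0 0 0 1" --pt "0.45 0 -0.36 0 0 0 1" --pt "0.7 0 -0.55 0 0 0 1" --pt "0.7 0 -0.55 0 0 0 1"

```text
time_s: 30.0
ee_pos: [548.1, 157.3, 36.3]
orientation: [0.328, 0.0, 0.945, 0.0]
force: [0.1, -0.1, 0.4]
width: 0.0
grasp_force: 0.0
```

drive_tool --pt "-0.1 0 -0.2 0 0 0 1" --pt "-0.2 0 -0.4 0 0 0 1" --pt "-0.4 0 -0.6 0 0.03 0 1" --pt "-0.45 0.3 -0.8 0 0.03 0 1" --pt "-0.45 0.6 -0.8 0 0.03 0 1" --pt "-0.45 0.9 -0.8 0 0.03 0 1" --pt "-0.45 0.9 -0.8 0 0.03 0 1"

```text
time_s: 30.7
ee_pos: [537.8, 250.9, 129.1]
orientation: [0.285, 0.004, 0.958, 0.002]
force: [-1.0, -0.1, 0.4]
width: 0.3
grasp_force: 0.0
```

```bash
python3 m.py | grep -v '\[\['|head -4; python3 - <<'E'
from h import *
b=cv2.cvtColor(vision.grab_frame('top'),6); a=cv2.cvtColor(vision.grab_frame('scene'),6); o=np.load('g4.npy'); so=np.load('g3.npy')
for v in range(148,170): print(v,*['%3d'%i for i in b[v,194:232]])
d=cv2.absdiff(cv2.cvtColor(cv2.imread('pics/scene0.png'),6),a); 
def prof(im,by,off,z,rng): return [int(cv2.getRectSubPix(im,(1,1),tuple(map(float,proj('scene',(624.5+X,87.5+by+off,z)))))[0,0]) for X in rng]
for by in (22.5,67.5): print('catch',by,[prof(a,by,o_,100,[50])[0] for o_ in range(-16,17,2)],prof(a,by,0,104,range(0,100,4)))
E
```

```text
scene 22.5 [67, 71, 79, 84, 82, 82, 83, 84, 83, 83, 84, 77, 68, 60, 58, 64, 76, 94, 104]
scene 67.5 [61, 64, 75, 81, 81, 82, 82, 82, 82, 82, 81, 77, 68, 63, 59, 63, 78, 97, 112]
top 22.5 [78, 106, 125, 133, 109, 109, 115, 116, 117, 117, 116, 114, 120, 140, 144, 146, 146, 146, 147]
top 67.5 [76, 97, 108, 112, 102, 108, 116, 117, 118, 118, 117, 119, 128, 146, 149, 149, 148, 147, 145]
148  83  82  80  63  70  71  78  99 110 113 113 106  83  72  72  69  63  87  90  80  73  73  79  99 109 113 112 106  82  72  73  74  82  98 102  84  72  72
149  86  82  77  67  71  71  77  99 111 113 112 106  83  72  72  69  67  87  88  83  72  72  78 100 111 112 111 105  83  73  72  74  81  97 102  85  74  72
150  99  81  79  69  72  72  78 100 111 111 112 106  83  73  71  71  77  88  89  83  73  72  80 101 111 111 112 105  83  72  71  75  82  97 101  85  73  71
151 143  90  79  68  72  72  77 100 112 113 113 106  85  73  70  73  79  89  90  83  74  72  83 113 124 114 114 106  83  72  71  73  80  96 101  86  73  72
152 182 105  84  72  73  72  81 112 127 130 129 122 100  83  81  79  76  88  90  83  73  74
[... 2418 characters left out ...]
84 184 177 145 171 182 183 181 181 186 186 177 132 119 119 119 122 122 128 132 157 117  76  65  71  79  83  85  89  89  91  90  91  90  90  91
169 190 191 185 185 183 156 177 181 183 181 181 186 184 171 126 118 119 120 124 132 153 108  94  71  68  71  78  84  87  88  90  90  92  91  90  91  89  90
catch 22.5 [71, 74, 74, 69, 63, 76, 107, 128, 131, 130, 129, 125, 113, 88, 79, 78, 76] [92, 92, 90, 91, 86, 85, 91, 116, 130, 132, 132, 130, 132, 131, 132, 131, 129, 124, 135, 126, 88, 65, 67, 71, 70]
catch 67.5 [68, 77, 77, 70, 66, 78, 109, 125, 131, 132, 129, 128, 113, 84, 62, 55, 60] [91, 92, 91, 91, 86, 85, 96, 124, 132, 130, 131, 130, 131, 132, 131, 132, 127, 121, 134, 125, 89, 68, 69, 71, 68]
```

The catch and box profiles now match the neighbouring home bay: the catch is down, the box edges are level with the others, and the robot is clear. Handing in.

```bash
python3 -c "
from workcell import env; print(env.job_done())"
```

```text
the job is handed in; nothing more can be done
None
```

The slide box is home against the back stop in the empty bay (+67.5) with its steel catch down behind it; the arm is clear and the job was handed in at about 31 s, after two earlier pushes jammed (up to 19 N) with contact too high; I planned paths clear of the other boxes and bench items but did not re-check where they all stand.

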